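# Take the lift-off lid from the casserole cooker and stand it in the plate rack

## Task

Swing the lid of the small electric casserole cooker up on its hinge, feel for the upright position in which it comes free and lift it off its flat hinge bar, then stand it, hinge edge down, in a gap of the plate rack and let go. Do it gently: the cooker must stay standing where it is, neither dragged nor tipped, and the things around must not be disturbed.

Things in the scene. Friction and masses are not known exactly. Their poses are not given: they have to be found in the camera images.
- cooker: Loose electric casserole cooker, about 4 kg: steel box 121 (x) x 200 (y) x 88 mm high on the right-hand worktop, open at the top, a carrying handle at each end, a heat dial on its front (-x). Origin: centre of its underside; z up. It slides or tips if pushed or pulled with more than about 15 N.
- hinge_bar (a point): Middle of the cooker's hinge bar, 79 mm behind its origin (+x), 92 mm up; hinge axis = cooker's y. The bar is flat, greased, 5.5 x 18 mm, long side near upright: its lean, from 20 deg forward to 6 deg back, is not reported. The lid comes off, along its own plane, only when in line with the bar within about 7 deg, so somewhere from 70 to 96 deg of opening; elsewhere it binds.
- lid: Loose lid, 0.28 to 0.56 kg: dark panel 125 (x) x 204 (y) x 12 mm with a window; an 8 mm deep locating rim below. Origin: on the hinge axis, midway between its knuckles. Closed, its axes are the cooker's and the panel spans x -143 to -18, z -4 to +8 mm: x points from handle to hinge edge, z out of the top face. It opens by turning about y (handle up and back).
- lid_handle (a point): Middle of the bar of the lid's loop handle: round steel, 12 mm thick, along the lid's y, straight for 104 mm, 186 mm from the hinge axis (lid's -x) and 2 mm above it (+z). 37 mm of open space lie between the bar and the panel's edge. Gripped across (about 30 N), the bar turns between the fingers when the lid is swung, and the lid keeps its angle when it hangs free.
- lid_knuckles (a point): Midway between the lid's two keyhole knuckles (the lid's origin); lies on hinge_bar while the lid is hung. Knuckles at y = -55 and +55 mm, 16 mm wide: 21 mm bore (29 mm outside) with a slot 7.5 mm wide that runs to an open end 28 mm from the origin on the lid's +x side. Upright, the slots face down: raise the lid 40 mm to clear the bar.
- rack: Fixed plate rack on the hob: wooden foot 140 (x) x 190 (y) x 15 mm, three hoops of 6 mm wire at x = -54, 0, +54 mm, each 150 mm wide along y, tops 101 mm above the hob. Origin: centre of its underside. The lid may stand in either gap (centres x = -27, +27 mm, 48 mm clear), facing either way, its knuckles on the foot.
- salt_shaker: Bystander: glass salt shaker, 44 x 44 x 90 mm, behind the cooker.
- pepper_mill: Bystander: dark wooden pepper mill, 58 x 58 x 170 mm, behind the cooker.
- lemon: Bystander: lemon, 83 x 58 x 58 mm, behind the rack.
- grey_cup: Bystander: grey cup, 74 x 74 x 98 mm, beyond the rack on the left.
- lean_rail (a point): Middle of the 8 mm steel rail along y behind the hinge bar (25 mm behind it and 34 mm above it), carried by two brackets 72 mm either side of the middle. It stops the lid at about 110 degrees of opening, where the lid stays leaning. Cabinets and a microwave hang 0.5 m above the surface from about x = 0.6 m on: lean a tall wrist back.

How it is judged:
By the outcome, as a careful person would: the job done as asked, in the order asked, and still so for the second after the job is handed in, with the robot touching nothing.
It also fails if it takes over 72 s, if anything falls off the work surface, if the arm or the gripper's body presses on something with over 40 N, if the wrist force passes 120 N, or if a joint passes its speed limit or range.

## Robot

A 6-joint arm with a two-finger parallel gripper is mounted at the origin on a cart in front of the work surface, level with it; the furniture and walls round the work are solid. World frame = base frame: x ahead of the robot, y to its left, z up, the work surface at z = 0. Lengths are in m, angles in rad, forces in N, time in s.
With the tool pointing down it reaches from about 0.35 to 0.975 m from the base axis. Payload 4.9 kg.
Tool frame: the origin (TCP) lies at the very end of the fingers, on their centre line; the grasp point (between the pads) lies 19 mm behind it (grasp_offset is the distance from the TCP to the grasp point, in m); x points along the fingers, y is the direction in which the jaws open and shut, and the axes are right-handed (so a half turn about x gives the same grasp; the last joint's range is limited). The gripper opens to 85 mm and grips with 20 to 120 N. Pads are 22 mm wide; open, the fingers measure 114 mm over their backs; the gripper's body (76 mm by 85 mm) begins 54 mm behind the grasp point. The pads swing forward as they close: fully open they stand 13 mm farther back than shut.
Start: joints at [1.005, 0.053, 1.613, -0, 1.476, -0.119], TCP at [0.27, 0.564, 0.231] pointing down, gripper open.
Joint ranges: [-3.01, 3.01], [-1.01, 2.22], [0.06, 2.58], [-1.02, 4.17], [0.09, 2.62], [-3.14, 3.14]. Speed limits (rad/s): [2.57, 2.57, 3.14, 3.14, 3.14, 3.14].

## Interface

Orientations are given as a rotation vector (axis times angle).
In Python, from station import get_obs, get_image, camera_model, finish_job, grasp_offset gives the robot as it stands.
- The arm moves only by the shell command python3 -m crank 'ROWS' [OPENING] [FORCE]. ROWS is JSON, a list that holds one entry, the list of rows, each a list of 4 numbers: the shift along the world's x, y, z in m, then the turn about the world's z in degrees. In form: [[[dx, dy, dz, turn], ...]]. A call has 1 to 5 rows; each row is the pose to reach, as a shift and turn from the pose commanded when the call began; what a row does not reach only later rows make up. A row lasts 1/12 s, in which the tool goes at most 41.7 mm and 7.16 degrees, less where a joint would pass 70% of its speed; a pose out of reach is approached as far as the arm can. A call with a gripper value outside its range is refused whole. OPENING is the opening, from 0 (shut) to 1 (fully open), set as the call begins (- or left out, the last holds). The fingers move at their own pace and stop on an object; FORCE is the grip in N (left out, the last holds). Time passes only in rows, so rows that repeat a pose let the fingers close. It gives the time, the measured TCP pose, the force and the opening at its end, in the units of the state.
- get_obs(): the state, without advancing time (a new reading comes with each control period).
- get_image(name): name is "scene" or "top" or "wrist"; returns (picture, depth): 480x640x3 uint8, red, green, blue; 480x640 float32, m along the optical axis (not along the pixel's ray), 0 where there is no reading.
- camera_model(name): a dict with "fx", "fy", "cx", "cy" (pixels), "xyz" and "attitude" of the camera in the world. Camera axes: x right, y down, z forward; pixel columns grow to the right and rows downward; lengths in m; the calibration is good to about 2 mm. A picture is of the moment at which its call begins: read the wrist's pose just before it. camera_model takes no time and is no camera call; for the wrist camera it gives the pose at the moment of the call.
- finish_job(): hands the job in, once; it reports no verdict.
The state is a dict: "t": time; "q": joint angles; "dq": joint speeds; "effort": joint torques, N m; "tool_pos": TCP position; "tool_rot": TCP orientation; "contact_force": force on the tool from outside, world axes, zero at the start; "wrist_torque": the same for the moment, N m; "opening": finger opening in m.
Only numpy, scipy, OpenCV 4.12 (cv2) and the standard library are available. Lean on these libraries where they do the work, as an engineer would, in place of code of your own. Each camera call takes 0.05 s, during which the arm holds its last target.

## Working session

There is one attempt and no reset: what is moved stays moved. The work goes in short steps, Python scripts to look and compute and a shell command to move; the robot and the scene stay as the last step left them, time stands still between calls to the robot, and variables do not carry over. Pictures are saved under pics/ and viewed, and the job is handed in when it is done.

```bash
ls -la && mkdir -p pics
cat > h.py <<'E'
import numpy as np, cv2, sys
from station import *
from scipy.spatial.transform import Rotation as R
def save(n,f,crop=None,s=1):
    im,d=get_image(n); np.save('pics/%s.npy'%f,d)
    cv2.imwrite('pics/%s.png'%f,im[:,:,::-1]); 
    return im,d
def cam(n):
    m=camera_model(n); a=np.array(m['attitude'],float)
    Rm=a if a.shape==(3,3) else (R.from_rotvec(a).as_matrix() if a.size==3 else R.from_quat(a).as_matrix())
    return m,Rm,np.array(m['xyz'])
def pt(n,u,v,d,mm=None):
    m,Rm,t=mm or cam(n)
    p=np.array([(u-m['cx'])/m['fx']*d,(v-m['cy'])/m['fy']*d,d]); return Rm@p+t
def crop(f,u0,v0,u1,v1,s,out):
    im=cv2.imread('pics/%s.png'%f)[v0:v1,u0:u1]
    cv2.imwrite('pics/%s.png'%out,cv2.resize(im,None,fx=s,fy=s,interpolation=cv2.INTER_CUBIC))
E
python3 - <<'E'
from h import *
o=get_obs(); print(o)
for n in ['scene','top','wrist']:
    print(n,camera_model(n))
print(grasp_offset)
for n in ['scene','top']: save(n,n+'0')
E
```

```text
total 12
drwxr-xr-x  3 agent agent 4096 Dec  7 01:40 .
drwxr-xr-x 23 root  root  4096 Dec  7 01:40 ..
drwxr-xr-x  2 agent agent 4096 Dec  7 01:40 pics
{'t': 0.0, 'q': array([ 1.00497645e+00,  5.33669225e-02,  1.61434267e+00, -9.22824386e-07,
        1.47596974e+00, -1.19022988e-01]), 'dq': array([-1.40705709e-03,  1.19924280e-03,  3.42522179e-05, -5.96690440e-04,
       -2.69628035e-04, -1.91836859e-03]), 'effort': array([-3.05635022e-04, -3.93692350e+01, -3.70171201e+01, -1.79027261e-04,
        7.32926623e-03, -4.95862892e-06]), 'tool_pos': array([0.26971899, 0.56310072, 0.23002769]), 'tool_rot': array([ 0.34886328,  1.54295064, -0.35197267]), 'contact_force': array([ 0.48747404, -0.24930914,  0.18914516]), 'wrist_torque': array([-0.01462155, -0.03662465, -0.01123953]), 'opening': 0.0853098427352282}
scene {'fx': 609.5878687718517, 'fy': 609.5878687718517, 'cx': 332.08706529971033, 'cy': 244.82705802458375, 'xyz': array([-0.29203671, -0.67400199,  0.77435535]), 'attitude': array([-1.94149897,  0.97244823, -0.54578926])}
top {'fx': 512.7196620070131, 'fy': 512.7196620070131, 'cx': 315.2696325940687, 'cy': 233.8861109278156, 'xyz': array([ 0.4714084 , -0.05273828,  1.45632791]), 'attitude': array([-2.2188465 ,  2.15844545, -0.06478414])}
wrist {'fx': 370.04445501112656, 'fy': 370.04445501112656, 'cx': 317.00469430790366, 'cy': 236.07281689628152, 'xyz': array([0.19662195, 0.59808402, 0.37264298]), 'attitude': array([2.41802009, 1.52374721, 0.24359255])}
0.0187
```

View pics/scene0.png

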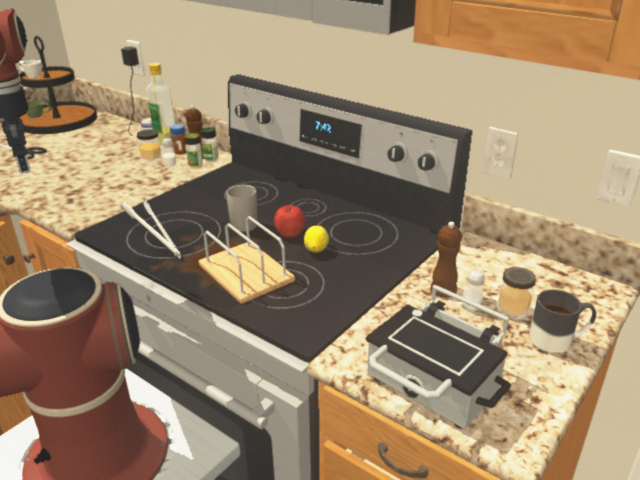

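View pics/top0.png

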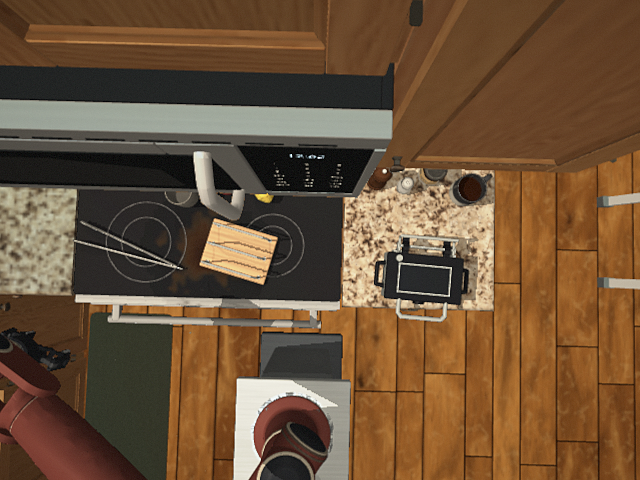

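Run:
```python
from h import *
crop('scene0',340,220,560,440,3.5,'s0c')
crop('top0',340,160,500,330,4.5,'t0c')
crop('top0',180,190,300,310,5,'t0r')
crop('scene0',180,170,340,310,5,'s0r')
```

```text
(no output)
```

View pics/s0c.png

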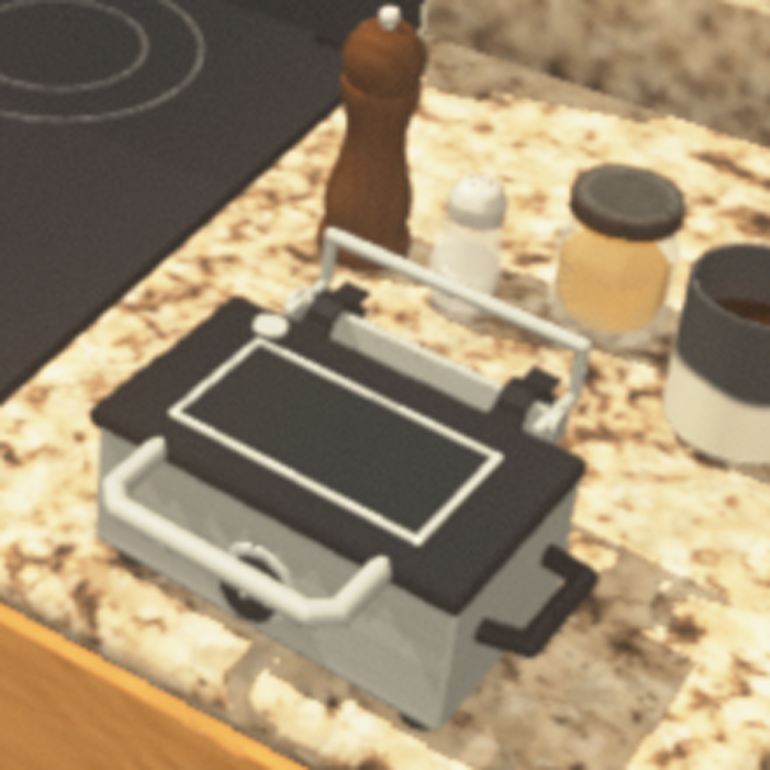

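View pics/t0c.png

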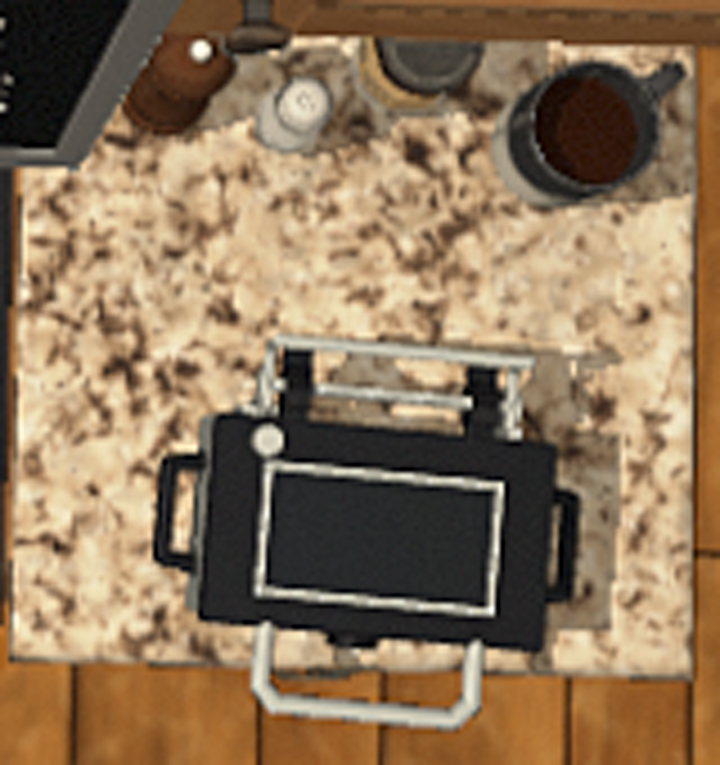

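View pics/t0r.png

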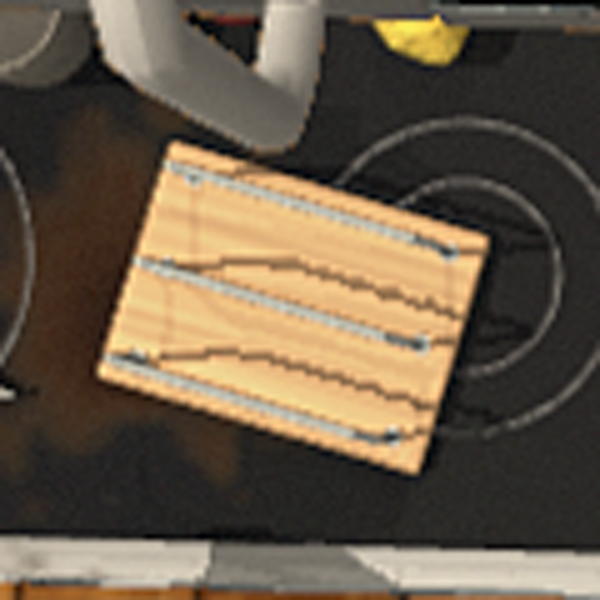

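View pics/s0r.png

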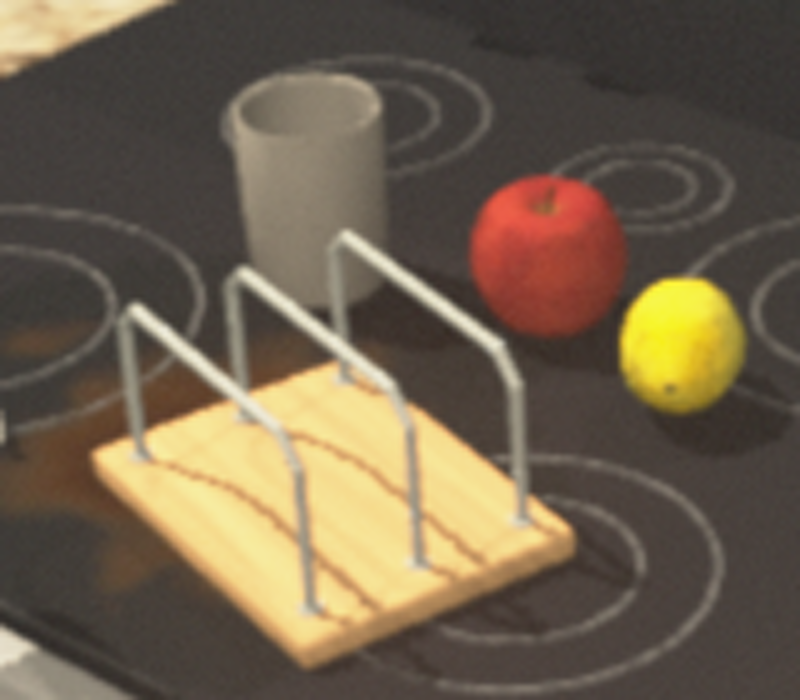

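```bash
cat >> h.py <<'E'
def plane(n,u,v,z):
    m,Rm,t=cam(n); r=Rm@np.array([(u-m['cx'])/m['fx'],(v-m['cy'])/m['fy'],1.]); return t+r*(z-t[2])/r[2]
def med(f,u,v,k=2):
    d=np.load('pics/%s.npy'%f)[int(v)-k:int(v)+k+1,int(u)-k:int(u)+k+1]; d=d[d>0]; return np.median(d) if d.size else np.nan
E
python3 - <<'E'
from h import *
o=get_obs(); print(R.from_rotvec(o['tool_rot']).as_matrix().round(3))
np.set_printoptions(precision=4,suppress=True)
print('lid')
for u,v in [(387.8,252.2),(463.3,258.9),(461.1,304),(384.4,296.7),(425,280)]:
    print(plane('top',u,v,.1), pt('top',u,v,med('top0',u,v)))
print('bar top z .1')
for u,v in [(402,316),(440,319)]: print(plane('top',u,v,.1),pt('top',u,v,med('top0',u,v,1)))
print('foot')
C=lambda x,y:(x/5+180,y/5+190)
for x,y in [(172,140),(490,238),(418,474),(98,375),(300,250),(250,310)]:
    u,v=C(x,y);print(plane('top',u,v,.015),pt('top',u,v,med('top0',u,v)))
print('hoops')
for x,y in [(130,360),(395,437),(150,263),(420,343),(190,174),(450,250)]:
    u,v=C(x,y);print(plane('top',u,v,.101))
print('surf');
for u,v in [(370,220),(480,230),(290,205),(120,270)]: print(pt('top',u,v,med('top0',u,v)))
E
```

```text
[[-0.001  0.432  0.902]
 [-0.002  0.902 -0.432]
 [-1.    -0.002 -0.   ]]
lid
[ 0.5119 -0.2412  0.1   ] [ 0.5135 -0.2483  0.0486]
[ 0.4997 -0.4408  0.1   ] [ 0.5019 -0.4701 -0.0024]
[ 0.3812 -0.4362  0.1   ] [ 0.3742 -0.4663 -0.0064]
[ 0.3947 -0.2345  0.1   ] [ 0.3922 -0.2405  0.0552]
[ 0.4414 -0.3405  0.1   ] [ 0.4413 -0.3417  0.0947]
bar top z .1
[ 0.3456 -0.2816  0.1   ] [ 0.345  -0.2827  0.0935]
[ 0.3406 -0.3813  0.1   ] [ 0.3401 -0.3826  0.0948]
foot
[0.5975 0.238  0.015 ] [0.5985 0.2405 0.0025]
[0.547  0.0567 0.015 ] [0.5478 0.0578 0.0007]
[0.4136 0.0928 0.015 ] [ 0.413   0.0943 -0.    ]
[0.464  0.2743 0.015 ] [ 0.4639  0.2778 -0.0006]
[0.5373 0.1635 0.015 ] [0.5373 0.1634 0.0152]
[0.5028 0.1903 0.015 ] [0.5028 0.1903 0.0153]
hoops
[0.4728 0.2382 0.101 ]
[0.4362 0.0969 0.101 ]
[0.5243 0.2297 0.101 ]
[0.486  0.0854 0.101 ]
[0.5721 0.2104 0.101 ]
[0.5356 0.0712 0.101 ]
surf
[ 0.6057 -0.2032 -0.0052]
[ 0.5857 -0.5177 -0.0051]
[ 0.6421  0.0267 -0.001 ]
[0.4435 0.5027 0.0003]
```

Run:
```python
from h import *
np.set_printoptions(precision=4,suppress=True)
for u,v in [(440,167),(480,165),(440,150),(350,185),(380,150),(300,190),(220,190),(230,212),(203,165),(380,180),(406,184)]:
    print(u,v,pt('top',u,v,med('top0',u,v,1)))
print('scene lid')
C=lambda x,y:(x/3.5+340,y/3.5+220)
for n,x,y,z in [('c',330,440,.1),('knL',330,310,.1),('FL',95,415,.1),('FR',460,612,.1),('BR',583,465,.1),('BL',235,300,.1),('barL',125,505,.1),('barR',310,608,.1),('railL',330,235,.13),('railR',587,345,.13)]:
    u,v=C(x,y);print(n,plane('scene',u,v,z),pt('scene',u,v,med('scene0',u,v,1)))
for u,v in [(365,340),(560,400),(500,440),(250,340)]: print(pt('scene',u,v,med('scene0',u,v,1)))
```

```text
440 167 [ 0.6525 -0.2683  0.5527]
480 165 [ 0.6525 -0.3309  0.5794]
440 150 [ 0.6601 -0.2445  0.6509]
350 185 [ 0.5971 -0.1016  0.67  ]
380 150 [ 0.596  -0.1173  0.9173]
300 190 [ 0.5971 -0.0222  0.6029]
220 190 [0.5977 0.1177 0.5728]
230 212 [0.5448 0.0731 0.7228]
203 165 [0.5819 0.079  0.8796]
380 180 [ 0.6976 -0.2124  0.1364]
406 184 [ 0.6976 -0.2889  0.0844]
scene lid
c [ 0.4333 -0.3461  0.1   ] [ 0.4382 -0.3439  0.0954]
knL [ 0.5229 -0.2972  0.1   ] [ 0.5234 -0.297   0.0996]
FL [ 0.3813 -0.2464  0.1   ] [ 0.3922 -0.2395  0.0891]
FR [ 0.3679 -0.4451  0.1   ] [ 0.3796 -0.441   0.088 ]
BR [ 0.4888 -0.4497  0.1   ] [ 0.4971 -0.4473  0.0928]
BL [ 0.5008 -0.2536  0.1   ] [ 0.5062 -0.2508  0.0954]
barL [ 0.3372 -0.2927  0.1   ] [ 0.3421 -0.2897  0.0948]
barR [ 0.3311 -0.3921  0.1   ] [ 0.3361 -0.3898  0.0946]
railL [ 0.543  -0.2833  0.13  ] [ 0.5543 -0.278   0.1212]
railR [ 0.5366 -0.4266  0.13  ] [ 0.5453 -0.424   0.1232]
[ 0.4772 -0.1808 -0.0021]
[ 0.5494 -0.5377 -0.0033]
[ 0.4079 -0.4898 -0.0056]
[ 0.355   0.01   -0.0162]
```

```bash
python3 -m crank '[[[0.022,-0.033,0.008,-3],[0.044,-0.066,0.016,-6],[0.066,-0.099,0.024,-9],[0.088,-0.132,0.032,-12],[0.11,-0.165,0.04,-15]]]' && python3 -m crank '[[[0.022,-0.033,0.005,-3],[0.044,-0.066,0.01,-6],[0.064,-0.1,0.015,-9],[0.07,-0.14,0.015,-12],[0.07,-0.18,0.015,-15]]]' && python3 -m crank '[[[0,-0.04,0,-3],[0,-0.08,0,-6],[0,-0.12,0,-9],[0,-0.16,0,-12],[0,-0.2,0,-15]]]'
```

```text
t: 0.52
tool_pos: [0.3803, 0.3969, 0.2711]
tool_rot: [0.555, 1.499, -0.556]
contact_force: [1.2, 0.5, 0.9]
opening: 0.0855
t: 0.93
tool_pos: [0.4509, 0.2167, 0.2861]
tool_rot: [0.759, 1.434, -0.759]
contact_force: [0.5, -0.4, 0.0]
opening: 0.0855
t: 1.35
tool_pos: [0.4493, 0.0169, 0.2859]
tool_rot: [0.958, 1.35, -0.958]
contact_force: [1.4, 0.5, -0.0]
opening: 0.0854
```

```bash
python3 -m crank '[[[-0.015,-0.037,0,-5],[-0.03,-0.074,0,-10],[-0.045,-0.111,0,-15],[-0.06,-0.148,0,-20],[-0.075,-0.185,0,-22.8]]]' 0.4 && python3 -m crank '[[[-0.01,-0.04,0,0],[-0.02,-0.08,0,0],[-0.03,-0.12,0,0],[-0.034,-0.15,0,0],[-0.034,-0.15,0,0]]]'
python3 - <<'E'
from h import *
m,Rm,t=cam('wrist'); print(t,Rm.round(3)); save('wrist','w1'); np.savez('pics/w1c.npz',Rm=Rm,t=t)
save('top','top1')
print(get_obs()['q'])
E
```

```text
t: 1.77
tool_pos: [0.3737, -0.1677, 0.286]
tool_rot: [1.255, 1.179, -1.255]
contact_force: [0.8, -0.1, -0.5]
opening: 0.0342
t: 2.18
tool_pos: [0.3393, -0.3204, 0.2854]
tool_rot: [1.256, 1.179, -1.259]
contact_force: [-0.4, 1.4, 0.1]
opening: 0.0344
[ 0.34474162 -0.23969965  0.42789937] [[ 0.998 -0.061 -0.022]
 [-0.065 -0.947 -0.316]
 [-0.002  0.317 -0.948]]
[-9.09945778e-01 -3.68557427e-01  1.89855581e+00  4.17622461e-04
  1.61368536e+00 -8.48278877e-01]
```

View pics/w1.png

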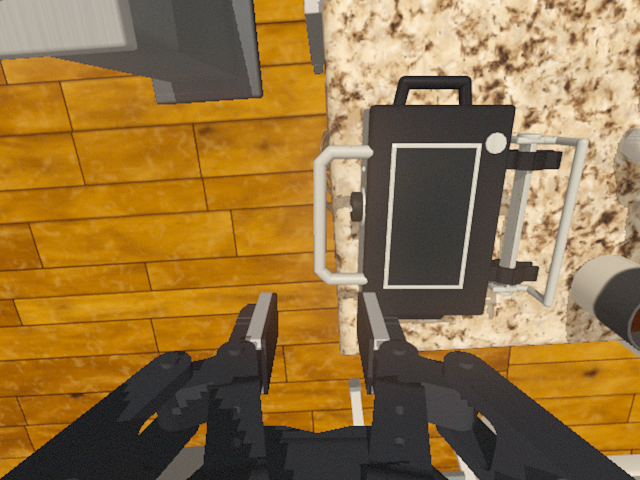

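View pics/top1.png

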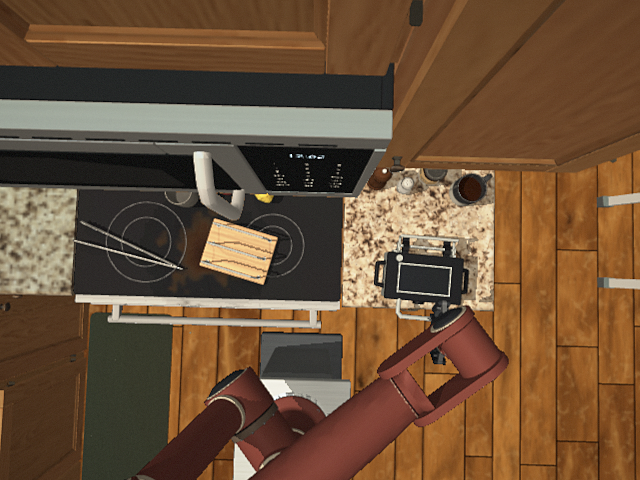

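Run:
```python
from h import *
np.set_printoptions(precision=4,suppress=True)
crop('w1',300,60,600,320,2.6,'w1c')
o=get_obs(); print(o['tool_pos'])
for n,u,v,z in [('barT',321,165,.0895),('barB',321,265,.0895),('edgeT',371,108,.095),('edgeB',363,316,.095),('BT',514,106,.095),('BB',486,316,.095),('railT',583,145,.1215),('railB',549,300,.1215),('hbT',523,170,.0965),('hbB',511,255,.0965),('ctr',435,210,.095)]:
    print(n,plane('wrist',u,v,z),pt('wrist',u,v,med('w1',u,v,1)))
```

```text
[ 0.3405 -0.3168  0.2855]
barT [ 0.3461 -0.281   0.0895] [ 0.3461 -0.2802  0.0954]
barB [ 0.3404 -0.3789  0.0895] [ 0.3405 -0.376   0.0965]
edgeT [ 0.3914 -0.2349  0.095 ] [ 0.3916 -0.2349  0.0929]
edgeB [ 0.3801 -0.4355  0.095 ] [ 0.3582 -0.3096  0.3057]
BT [ 0.5126 -0.2408  0.095 ] [ 0.5125 -0.2408  0.0952]
BB [ 0.5055 -0.4431  0.095 ] [ 0.5528 -0.5043 -0.0036]
railT [ 0.558  -0.2738  0.1215] [ 0.5551 -0.2733  0.1257]
railB [ 0.5496 -0.4133  0.1215] [ 0.5468 -0.4109  0.1257]
hbT [ 0.5255 -0.2955  0.0965] [ 0.5237 -0.295   0.0998]
hbB [ 0.5232 -0.3767  0.0965] [ 0.5237 -0.3771  0.0956]
ctr [ 0.4492 -0.328   0.095 ] [ 0.4484 -0.3273  0.0975]
```

View pics/w1c.png

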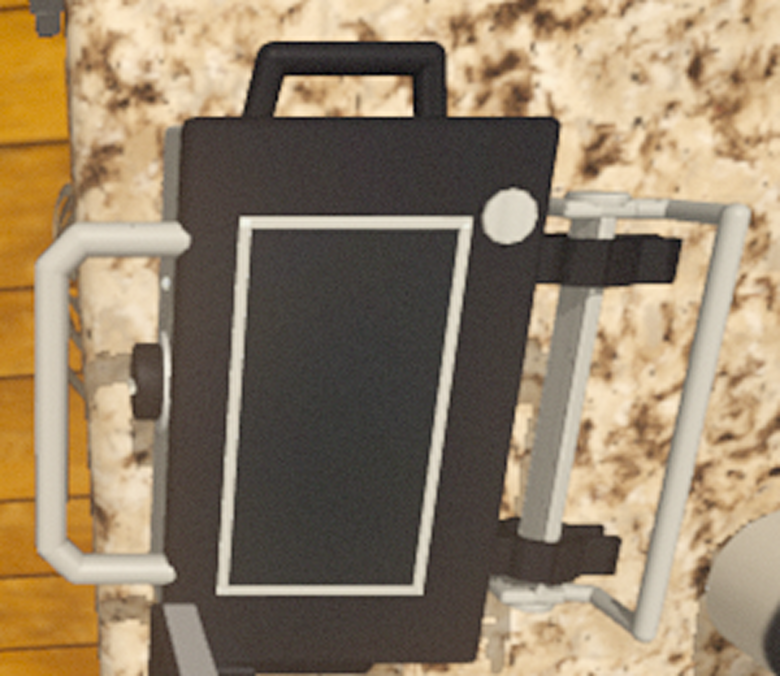

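```bash
python3 -m crank '[[[0.0015,-0.014,-0.03,0],[0.0015,-0.014,-0.065,0],[0.0015,-0.014,-0.1,0],[0.0015,-0.014,-0.13,0],[0.0015,-0.014,-0.14,0]]]' 0.32
python3 - <<'E'
from h import *
save('wrist','w2');crop('w2',200,120,440,380,2.5,'w2c')
for u,v in [(321,160)]: pass
E
```

```text
t: 2.7
tool_pos: [0.341, -0.3263, 0.1407]
tool_rot: [1.254, 1.191, -1.252]
contact_force: [-1.2, 0.3, -0.8]
opening: 0.0271
```

View pics/w2.png

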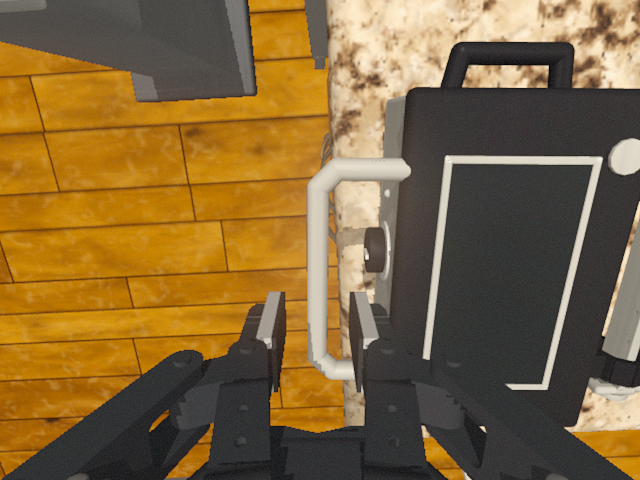

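Run:
```python
from h import *
np.set_printoptions(precision=4,suppress=True)
print(get_obs()['tool_pos'])
for u,v in [(350,168),(340,371),(318,200),(318,340)]: print(plane('wrist',u,v,.0895),pt('wrist',u,v,med('w2',u,v,1)))
```

```text
[ 0.341  -0.3265  0.1409]
[ 0.361  -0.2738  0.0895] [ 0.3605 -0.2729  0.096 ]
[ 0.351  -0.3998  0.0895] [ 0.3508 -0.3951  0.0954]
[ 0.3433 -0.2898  0.0895] [ 0.3434 -0.2884  0.096 ]
[ 0.3384 -0.3766  0.0895] [ 0.3387 -0.3721  0.0963]
```

```bash
python3 -m crank '[[[0,-0.005,-0.02,0],[0,-0.005,-0.04,0],[0,-0.005,-0.055,0],[0,-0.005,-0.055,0]]]'
python3 - <<'E'
from h import *
o=get_obs();print(o['tool_pos'],o['dq'].round(3))
save('wrist','w3')
E
```

```text
t: 3.08
tool_pos: [0.3422, -0.3338, 0.09]
tool_rot: [1.253, 1.185, -1.252]
contact_force: [-0.0, 0.7, -1.0]
opening: 0.0273
[ 0.34224165 -0.33380809  0.09004751] [-0.003 -0.028 -0.033  0.002  0.037  0.001]
```

View pics/w3.png

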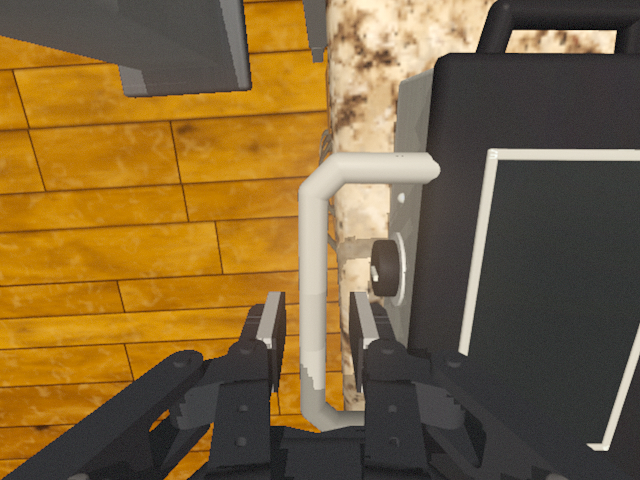

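```bash
python3 -m crank '[[[-0.0015,0,-0.01,0],[-0.0015,0,-0.02,0],[-0.0015,0,-0.02,0]]]' && python3 -m crank '[[[0,0,0,0],[0,0,0,0],[0,0,0,0],[0,0,0,0]]]' 0 30
python3 - <<'E'
from h import *
o=get_obs();print(o['tool_pos'],o['contact_force'],o['wrist_torque'])
save('wrist','w4')
E
```

```text
t: 3.38
tool_pos: [0.3407, -0.3347, 0.0703]
tool_rot: [1.253, 1.182, -1.253]
contact_force: [-0.5, 0.5, -0.3]
opening: 0.0271
t: 3.72
tool_pos: [0.341, -0.3354, 0.0714]
tool_rot: [1.253, 1.18, -1.253]
contact_force: [-0.6, 0.1, -0.6]
opening: 0.0113
[ 0.34101295 -0.33541857  0.07143148] [-0.59137763  0.14498318 -0.60715364] [ 0.06223981  0.06159474 -0.04722576]
```

View pics/w4.png

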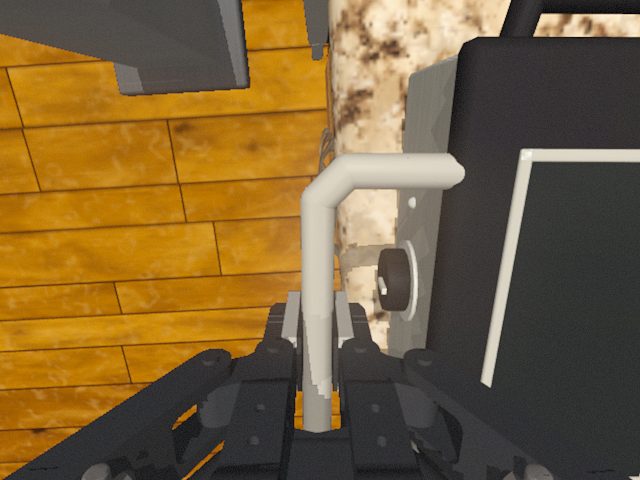

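```bash
cat > arc.py <<'E'
import numpy as np,sys
def p(t,r=186.,h=2.):
    t=np.radians(t); s=-r*np.cos(t)+h*np.sin(t); z=r*np.sin(t)+h*np.cos(t)
    return np.array([s*.9983,-s*.0584,z])/1000
def rows(a,b,n):
    return [[round(float(x),4) for x in (p(a+(b-a)*(i+1)/n)-p(a))]+[0] for i in range(n)]
if __name__=='__main__': 
    A=[float(x) for x in sys.argv[1:]]
    for a,b in zip(A,A[1:]): print(a,b,rows(a,b,5))
E
python3 arc.py 0 5 20 35 50 65 72
```

```text
0.0 5.0 [[0.0001, -0.0, 0.0032, 0], [0.0002, -0.0, 0.0065, 0], [0.0004, -0.0, 0.0097, 0], [0.0006, -0.0, 0.013, 0], [0.0009, -0.0001, 0.0162, 0]]
5.0 20.0 [[0.0012, -0.0001, 0.0097, 0], [0.0029, -0.0002, 0.0193, 0], [0.0051, -0.0003, 0.0287, 0], [0.0078, -0.0005, 0.0381, 0], [0.011, -0.0006, 0.0473, 0]]
20.0 35.0 [[0.0037, -0.0002, 0.009, 0], [0.0078, -0.0005, 0.0178, 0], [0.0124, -0.0007, 0.0264, 0], [0.0174, -0.001, 0.0348, 0], [0.0228, -0.0013, 0.0428, 0]]
35.0 50.0 [[0.0059, -0.0003, 0.0078, 0], [0.0121, -0.0007, 0.0152, 0], [0.0188, -0.0011, 0.0223, 0], [0.0258, -0.0015, 0.0291, 0], [0.0331, -0.0019, 0.0354, 0]]
50.0 65.0 [[0.0077, -0.0004, 0.006, 0], [0.0156, -0.0009, 0.0115, 0], [0.0239, -0.0014, 0.0167, 0], [0.0324, -0.0019, 0.0214, 0], [0.0412, -0.0024, 0.0256, 0]]
65.0 72.0 [[0.0042, -0.0002, 0.0018, 0], [0.0084, -0.0005, 0.0035, 0], [0.0126, -0.0007, 0.0052, 0], [0.0169, -0.001, 0.0067, 0], [0.0212, -0.0012, 0.0081, 0]]
```

```bash
python3 -m crank '[[[0.0,0,0.003,0],[0.0002,0,0.0065,0],[0.0004,0,0.01,0],[0.0006,0,0.013,0],[0.001,0,0.016,0]]]' && python3 -c "
from h import *
o=get_obs();print(o['tool_pos'],o['contact_force'])"
```

```text
t: 4.18
tool_pos: [0.3416, -0.3352, 0.0874]
tool_rot: [1.252, 1.182, -1.253]
contact_force: [-0.7, -0.0, -2.8]
opening: 0.0112
[ 0.34162699 -0.33518457  0.08742397] [-7.25229397e-01 -2.29799519e-04 -2.81840048e+00]
```

```bash
python3 -m crank '[[[0.0012,0,0.0097,0],[0.0029,-0.0002,0.0193,0],[0.0051,-0.0003,0.0287,0],[0.0078,-0.0005,0.0381,0],[0.011,-0.0006,0.0473,0]]]' && python3 -c "
from h import *
o=get_obs();print(o['tool_pos'],o['contact_force'])
save('scene','s5');crop('s5',340,180,560,440,3,'s5c')"
```

```text
t: 4.6
tool_pos: [0.3535, -0.3362, 0.1361]
tool_rot: [1.252, 1.18, -1.253]
contact_force: [-1.2, 0.6, -2.5]
opening: 0.0109
[ 0.35346045 -0.33619676  0.13608005] [-1.23122613  0.64640875 -2.51718241]
```

View pics/s5c.png

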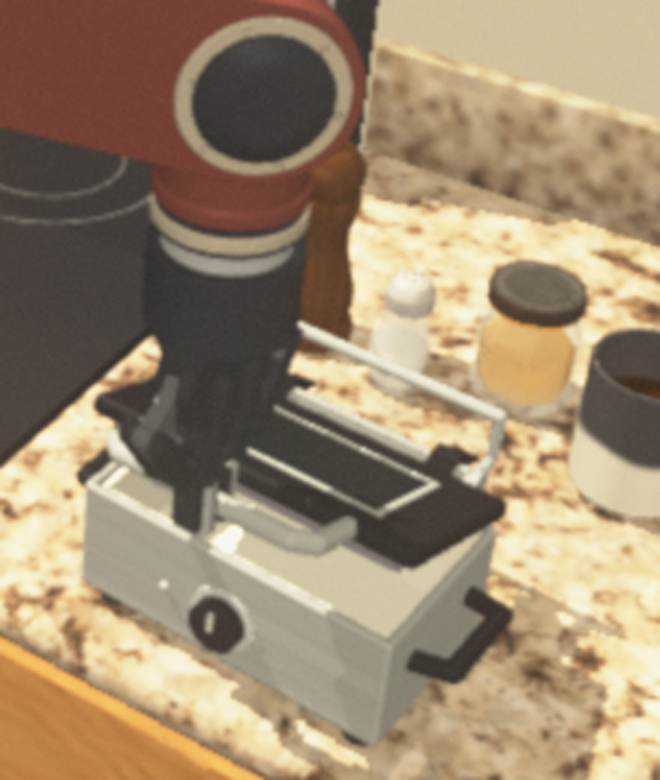

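Lid is opening about 20°, low forces, cooker unmoved. Continue the arc.

```bash
python3 -m crank '[[[0.0037,-0.0002,0.009,0],[0.0078,-0.0005,0.0178,0],[0.0124,-0.0007,0.0264,0],[0.0174,-0.001,0.0348,0],[0.0228,-0.0013,0.0428,0]]]' && python3 -c "
from h import *
o=get_obs();print(o['tool_pos'],o['contact_force'])"
```

```text
t: 5.07
tool_pos: [0.3758, -0.3373, 0.1785]
tool_rot: [1.252, 1.182, -1.254]
contact_force: [-5.3, 0.7, -0.4]
opening: 0.0108
[ 0.37576196 -0.33734837  0.17848464] [-5.30262451  0.71157849 -0.36842799]
```

```bash
python3 -m crank '[[[0.0059,-0.0003,0.0078,0],[0.0121,-0.0007,0.0152,0],[0.0188,-0.0011,0.0223,0],[0.0258,-0.0015,0.0291,0],[0.0331,-0.0019,0.0354,0]]]' && python3 -c "
from h import *
o=get_obs();print(o['tool_pos'],o['contact_force'])"
```

```text
t: 5.48
tool_pos: [0.4084, -0.34, 0.2157]
tool_rot: [1.25, 1.181, -1.256]
contact_force: [-10.4, 1.3, 7.3]
opening: 0.011
[ 0.40838332 -0.33999333  0.21567479] [-10.35584605   1.31075286   7.26486726]
```

```bash
python3 -m crank '[[[0.0077,-0.0004,0.006,0],[0.0156,-0.0009,0.0115,0],[0.0239,-0.0014,0.0167,0],[0.0324,-0.0019,0.0214,0],[0.0412,-0.0024,0.0256,0]]]' && python3 -c "
from h import *
o=get_obs();print(o['tool_pos'],o['contact_force'])
save('scene','s6');crop('s6',340,120,560,400,2.7,'s6c')"
```

```text
t: 5.9
tool_pos: [0.451, -0.3428, 0.2427]
tool_rot: [1.251, 1.177, -1.254]
contact_force: [-5.8, 0.7, 8.3]
opening: 0.0108
[ 0.45099309 -0.34284044  0.24266779] [-5.84263899  0.72267423  8.30051   ]
```

View pics/s6c.png

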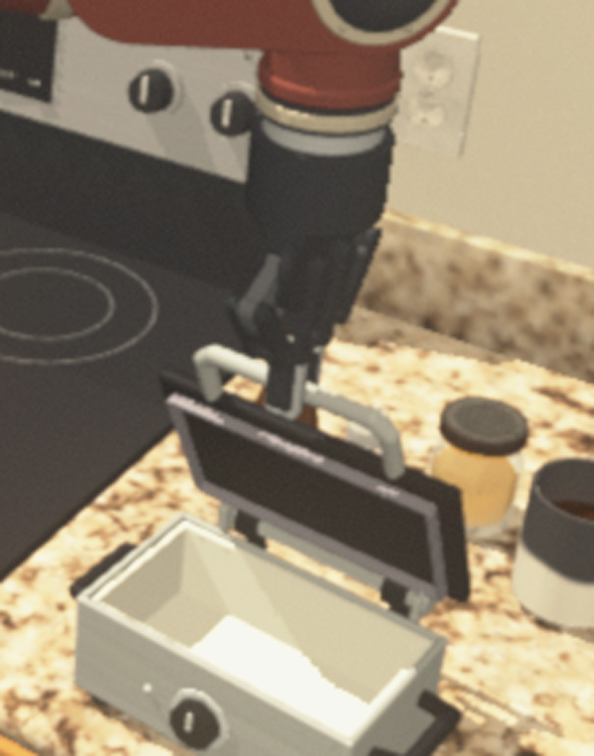

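```bash
python3 -m crank '[[[-0.0005,0,0.001,0],[-0.0005,0,0.001,0]]]' && python3 -c "
from h import *
o=get_obs();print(o['tool_pos'],o['contact_force'])"
```

```text
t: 6.12
tool_pos: [0.4507, -0.3426, 0.2423]
tool_rot: [1.251, 1.176, -1.252]
contact_force: [-4.5, 0.3, 7.4]
opening: 0.0112
[ 0.45067697 -0.34255383  0.242281  ] [-4.48094021  0.31719675  7.4281912 ]
```

```bash
python3 -m crank '[[[-0.0005,0,0.001,0],[-0.001,0,0.002,0]]]' && python3 -c "
from h import *
o=get_obs();print(o['tool_pos'],o['contact_force'])
save('scene','s7');save('top','t7')
a=cv2.imread('pics/s7.png');b=cv2.imread('pics/scene0.png')
cv2.imwrite('pics/d7.png',np.hstack([b[310:430,360:520],a[310:430,360:520]]).repeat(2,0).repeat(2,1))"
```

```text
t: 6.28
tool_pos: [0.4493, -0.3419, 0.242]
tool_rot: [1.253, 1.178, -1.252]
contact_force: [-0.1, -0.7, -1.9]
opening: 0.0106
[ 0.44926642 -0.34189838  0.2419849 ] [-0.10599017 -0.73615915 -1.88068661]
```

View pics/d7.png

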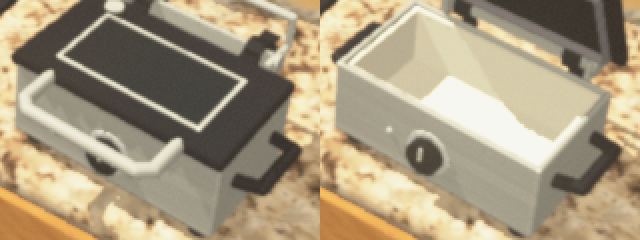

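Run:
```python
from h import *
a=cv2.imread('pics/scene0.png',0)
for f in ['s5','s6','s7']:
  b=cv2.imread('pics/%s.png'%f,0)
  for n,(u0,v0,u1,v1) in dict(dialL=(398,386,420,400),rh=(482,375,516,412),corner=(450,405,480,435),left=(364,350,372,385),foot=(470,395,500,425)).items():
    t=a[v0:v1,u0:u1]; w=b[v0-10:v1+10,u0-10:u1+10]
    r=cv2.matchTemplate(w,t,cv2.TM_CCOEFF_NORMED); _,m,_,l=cv2.minMaxLoc(r)
    # subpixel
    x,y=l; 
    sx=sy=0
    if 0<x<20 and 0<y<20:
        sx=(r[y,x-1]-r[y,x+1])/(2*(r[y,x-1]-2*r[y,x]+r[y,x+1])); sy=(r[y-1,x]-r[y+1,x])/(2*(r[y-1,x]-2*r[y,x]+r[y+1,x]))
    print(f,n,round(m,3),round(x-10+sx,2),round(y-10+sy,2))
```

```text
s5 dialL 0.569 3.12 -8.18
s5 rh 0.93 0.13 0.06
s5 corner 0.967 0.19 -0.22
s5 left 0.773 0.31 -0.11
s5 foot 0.996 0.04 0.0
s6 dialL 0.549 2.14 -9.06
s6 rh 0.842 0.48 0.29
s6 corner 0.987 0.05 0.05
s6 left 0.775 0.34 -0.13
s6 foot 0.99 0.14 0.07
s7 dialL 0.552 2.12 -9.01
s7 rh 0.842 0.47 0.29
s7 corner 0.986 0.05 0.05
s7 left 0.776 0.29 -0.12
s7 foot 0.99 0.16 0.08
```

Run:
```python
from h import *
np.set_printoptions(precision=4,suppress=True)
crop('s7',390,230,530,350,5.5,'s7c')
d=np.load('pics/s7.npy'); m=cam('scene')
P=[]
for v in range(240,345):
  for u in range(395,520):
    if d[v,u]>0:
      P.append((u,v,*pt('scene',u,v,d[v,u],m)))
P=np.array(P); np.save('pics/P7.npy',P)
for v in (270,280,290,300,310,320,330):
    q=P[(P[:,1]==v)&(P[:,0]%8==0)]; print(v,[(int(a[0]),round(a[2],3),round(a[3],3),round(a[4],3)) for a in q])
```

```text
270 [(400, np.float64(0.728), np.float64(-0.108), np.float64(-0.003)), (408, np.float64(0.466), np.float64(-0.268), np.float64(0.203)), (416, np.float64(0.473), np.float64(-0.279), np.float64(0.203)), (424, np.float64(0.471), np.float64(-0.295), np.float64(0.211)), (432, np.float64(0.473), np.float64(-0.309), np.float64(0.215)), (440, np.float64(0.432), np.float64(-0.341), np.float64(0.251)), (448, np.float64(0.437), np.float64(-0.352), np.float64(0.252)), (456, np.float64(0.442), np.float64(-0.363), np.float64(0.254)), (464, np.float64(0.443), np.float64(-0.376), np.float64(0.258)), (472, np.float64(0.448), np.float64(-0.386), np.float64(0.26)), (480, np.float64(0.718), np.float64(-0.298), np.float64(0.079)), (488, np.float64(0.852), np.float64(-0.267), np.float64(-0.005)), (496, np.float64(0.855), np.float64(-0.285), np.float64(0.0)), (504, np.float64(0.871), np.float64(-0.298), np.float64(-0.003)), (512, np.float64(0.746), np.float64(-0.354), np.float64(0.087))]
280 [(400, np.float64(0.692), np.float64(-0.129), np.float64(-0.001)), (408, np.float64(0.488), np.float64(-0.258), np.f
[... 5047 characters left out ...]
t64(0.502), np.float64(-0.307), np.float64(0.069)), (440, np.float64(0.501), np.float64(-0.323), np.float64(0.077)), (448, np.float64(0.502), np.float64(-0.338), np.float64(0.084)), (456, np.float64(0.613), np.float64(-0.307), np.float64(-0.005)), (464, np.float64(0.523), np.float64(-0.359), np.float64(0.08)), (472, np.float64(0.522), np.float64(-0.373), np.float64(0.088)), (480, np.float64(0.506), np.float64(-0.393), np.float64(0.109)), (488, np.float64(0.51), np.float64(-0.406), np.float64(0.113)), (496, np.float64(0.501), np.float64(-0.422), np.float64(0.126)), (504, np.float64(0.493), np.float64(-0.437), np.float64(0.139)), (512, np.float64(0.499), np.float64(-0.448), np.float64(0.141))]
```

View pics/s7c.png

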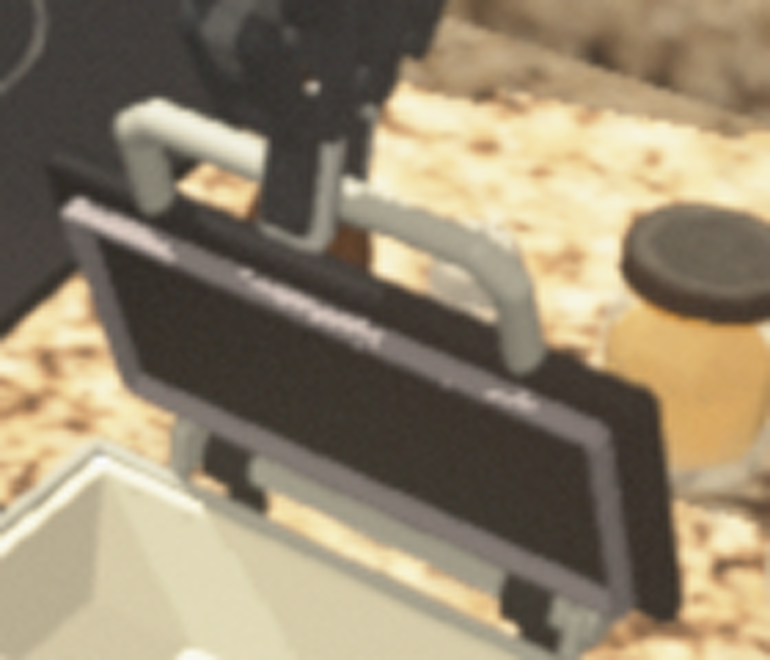

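```bash
cat >> h.py <<'E'
def lidangle(f,poly):
    d=np.load('pics/%s.npy'%f); m=cam('scene'); mask=np.zeros(d.shape,np.uint8)
    cv2.fillPoly(mask,[np.array(poly,np.int32)],1)
    vs,us=np.where((mask>0)&(d>0)); P=np.array([pt('scene',u,v,d[v,u],m) for u,v in zip(us,vs)])
    for _ in range(6):
        c=P.mean(0); n=np.linalg.svd(P-c)[2][2]; r=(P-c)@n; P=P[abs(r)<max(2.0*np.median(abs(r)),.001)]
    if n[0]>0:n=-n
    # opening angle: face normal -> lid -z ; closed -z=(0,0,-1); opened 90: (-1,0,0)
    return np.degrees(np.arctan2(-n[0],-n[2])),n,c,len(P)
E
python3 - <<'E'
from h import *
q=np.array([(125,255),(590,455),(595,580),(150,375)])/5.5+np.array([390,230])
print(lidangle('s7',q)); print(lidangle('s6',q))
E
```

```text
(np.float64(63.740791463064696), array([-0.89534896,  0.0568953 , -0.44171615]), array([ 0.49609175, -0.35060759,  0.14713535]), 1478)
(np.float64(64.49972481412098), array([-0.90130698,  0.05315971, -0.42990669]), array([ 0.49711432, -0.34934895,  0.14660839]), 1473)
```

Run:
```python
from h import *
crop('w1',480,125,600,320,4,'w1h')
crop('scene0',400,280,530,360,6,'s0h')
```

```text
(no output)
```

View pics/w1h.png

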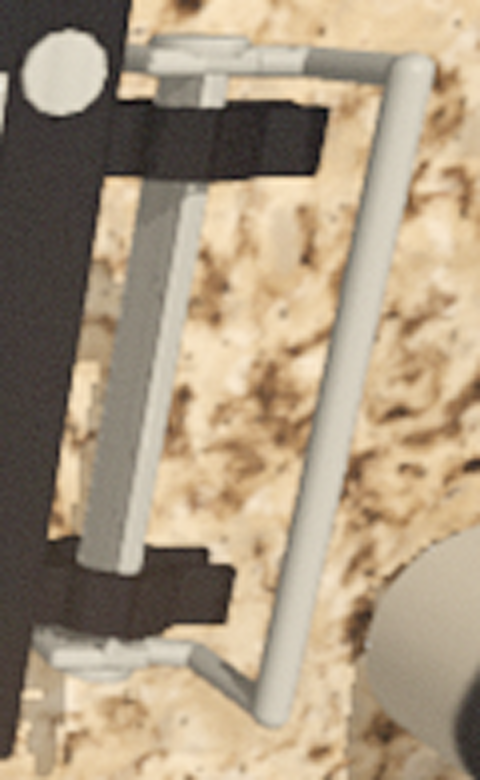

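View pics/s0h.png

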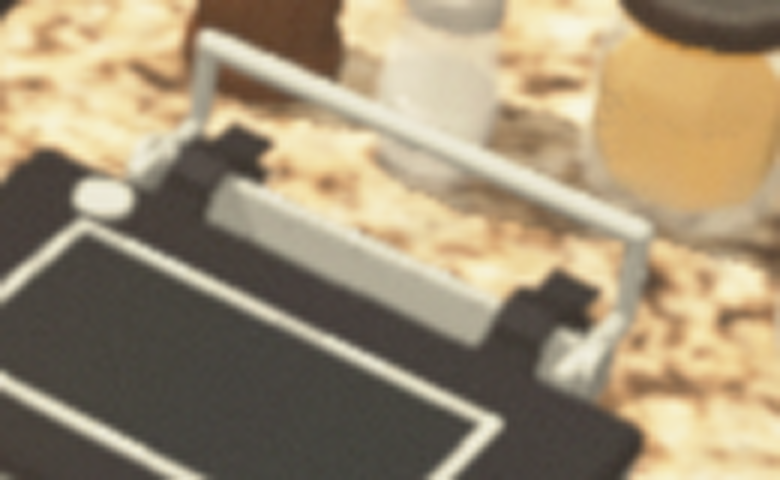

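Run:
```python
from h import *
im=cv2.imread('pics/w1.png',0).astype(float)
# bar direction: from row 175 to 260; fit centre drift then average aligned profile
x0=lambda v: 480+ (190+(115-190)*((v-125)*4-190)/(560-190))/4
acc=[]
for v in range(178,258):
    xs=np.linspace(-16,16,129); acc.append(np.interp(xs+x0(v),np.arange(640),im[v]))
a=np.array(acc)
for s in (slice(0,30),slice(25,55),slice(50,80)):
    p=a[s].mean(0); print([int(x) for x in p[::4]])
```

```text
[169, 171, 175, 165, 142, 132, 132, 134, 134, 134, 132, 133, 135, 134, 141, 180, 202, 201, 200, 199, 195, 188, 182, 177, 176, 178, 179, 176, 173, 172, 179, 187, 195]
[184, 174, 158, 149, 143, 137, 134, 133, 134, 135, 134, 133, 134, 137, 135, 154, 191, 204, 200, 199, 196, 188, 178, 174, 170, 178, 194, 204, 207, 208, 211, 212, 208]
[187, 187, 171, 157, 153, 147, 138, 133, 132, 133, 134, 134, 133, 135, 136, 136, 167, 198, 202, 199, 198, 189, 178, 178, 178, 181, 189, 195, 201, 206, 205, 200, 192]
```

```bash
python3 arc.py 64.5 72 80 88 92 96
```

```text
64.5 72.0 [[0.0044, -0.0003, 0.002, 0], [0.0089, -0.0005, 0.0039, 0], [0.0135, -0.0008, 0.0056, 0], [0.018, -0.0011, 0.0073, 0], [0.0227, -0.0013, 0.0088, 0]]
72.0 80.0 [[0.005, -0.0003, 0.0015, 0], [0.01, -0.0006, 0.0028, 0], [0.015, -0.0009, 0.004, 0], [0.0201, -0.0012, 0.0051, 0], [0.0252, -0.0015, 0.006, 0]]
80.0 88.0 [[0.0051, -0.0003, 0.0008, 0], [0.0103, -0.0006, 0.0014, 0], [0.0154, -0.0009, 0.0019, 0], [0.0206, -0.0012, 0.0022, 0], [0.0258, -0.0015, 0.0024, 0]]
88.0 92.0 [[0.0026, -0.0002, 0.0, 0], [0.0052, -0.0003, 0.0001, 0], [0.0078, -0.0005, 0.0, 0], [0.0104, -0.0006, -0.0, 0], [0.013, -0.0008, -0.0001, 0]]
92.0 96.0 [[0.0026, -0.0002, -0.0001, 0], [0.0052, -0.0003, -0.0003, 0], [0.0078, -0.0005, -0.0005, 0], [0.0103, -0.0006, -0.0008, 0], [0.0129, -0.0008, -0.001, 0]]
```

```bash
cat > ob.py <<'E'
from h import *
np.set_printoptions(precision=4,suppress=True)
o=get_obs();print(o['tool_pos'],o['contact_force'].round(2),o['wrist_torque'].round(3),o['opening'].round(4))
E
python3 -m crank '[[[0.0044,-0.0003,0.002,0],[0.0089,-0.0005,0.0039,0],[0.0135,-0.0008,0.0056,0],[0.018,-0.0011,0.0073,0],[0.0227,-0.0013,0.0088,0]]]' && python3 ob.py
```

```text
t: 6.8
tool_pos: [0.4719, -0.3432, 0.2512]
tool_rot: [1.252, 1.18, -1.253]
contact_force: [-4.1, -2.1, 3.5]
opening: 0.0108Traceback (most recent call last):
  File "ob.py", line 3, in <module>
    o=get_obs();print(o['tool_pos'],o['contact_force'].round(2),o['wrist_torque'].round(3),o['opening'].round(4))
                                                                                           ^^^^^^^^^^^^^^^^^^
AttributeError: 'float' object has no attribute 'round'
```

```bash
python3 -m crank '[[[0.005,-0.0003,0.0015,0],[0.01,-0.0006,0.0028,0],[0.015,-0.0009,0.004,0],[0.02,-0.0012,0.0051,0],[0.0252,-0.0015,0.006,0]]]' && python3 ob.py
```

```text
t: 7.22
tool_pos: [0.4972, -0.3444, 0.2565]
tool_rot: [1.253, 1.18, -1.252]
contact_force: [-1.9, -1.1, 2.6]
opening: 0.0109Traceback (most recent call last):
  File "ob.py", line 3, in <module>
    o=get_obs();print(o['tool_pos'],o['contact_force'].round(2),o['wrist_torque'].round(3),o['opening'].round(4))
                                                                                           ^^^^^^^^^^^^^^^^^^
AttributeError: 'float' object has no attribute 'round'
```

```bash
sed -i "s/,o\['opening'\].round(4)//" ob.py && python3 -m crank '[[[0.0051,-0.0003,0.0012,0],[0.0103,-0.0006,0.0022,0],[0.0154,-0.0009,0.003,0],[0.0206,-0.0012,0.0034,0],[0.0258,-0.0015,0.0036,0]]]' && python3 ob.py
python3 - <<'E'
from h import *
save('scene','s8');crop('s8',380,180,540,340,4.5,'s8c'); save('wrist','w8')
E
```

```text
t: 7.63
tool_pos: [0.5229, -0.3457, 0.2596]
tool_rot: [1.253, 1.181, -1.253]
contact_force: [-2.5, -1.1, 5.5]
opening: 0.0108
[ 0.5229 -0.3457  0.2596] [-2.48 -1.12  5.52] [-0.155  0.521 -0.014]
```

View pics/s8c.png

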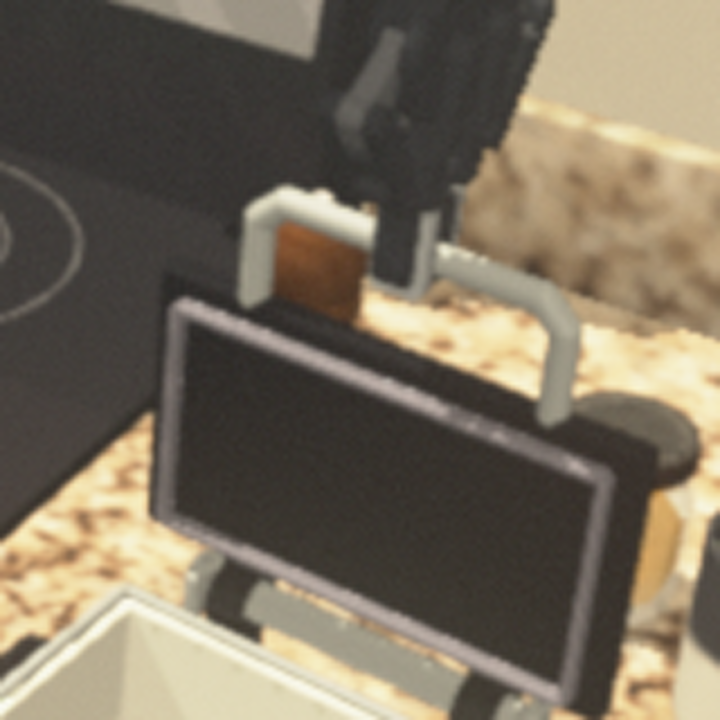

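View pics/w8.png

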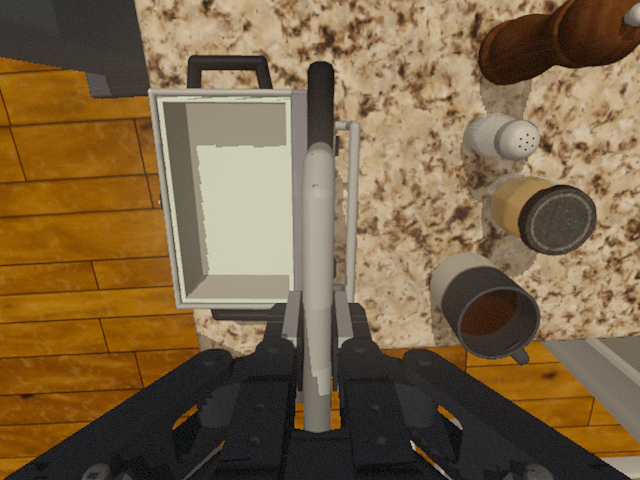

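Run:
```python
from h import *
q=np.array([(200,340),(580,495),(555,655),(195,505)])/4.5+np.array([380,180])
print(lidangle('s8',q))
```

```text
(np.float64(88.18362446146581), array([-0.99745964,  0.06382547, -0.0316318 ]), array([ 0.52132711, -0.34801223,  0.16472717]), 1729)
```

```bash
python3 -m crank '[[[0,0,0.001,0],[0,0,0.002,0],[0,0,0.002,0]]]' && python3 ob.py
```

```text
t: 7.98
tool_pos: [0.5219, -0.3451, 0.2601]
tool_rot: [1.254, 1.184, -1.253]
contact_force: [-0.3, -0.9, -2.9]
opening: 0.0109
[ 0.5219 -0.3451  0.2601] [-0.26 -0.91 -2.94] [-0.043  0.206  0.031]
```

```bash
python3 -m crank '[[[0,0,0.001,0],[0,0,0.002,0],[0,0,0.002,0]]]' && python3 ob.py
```

```text
t: 8.23
tool_pos: [0.522, -0.3454, 0.2628]
tool_rot: [1.253, 1.183, -1.253]
contact_force: [-0.7, 0.2, -6.2]
opening: 0.0107
[ 0.522  -0.3454  0.2628] [-0.72  0.22 -6.16] [0.074 0.18  0.01 ]
```

```bash
python3 -m crank '[[[0,0,0.001,0],[0,0,0.002,0],[0,0,0.002,0]]]' && python3 ob.py
```

```text
t: 8.48
tool_pos: [0.5221, -0.3458, 0.2656]
tool_rot: [1.253, 1.181, -1.253]
contact_force: [-1.3, 0.0, -7.0]
opening: 0.0108
[ 0.5221 -0.3458  0.2656] [-1.34  0.01 -6.98] [ 0.051  0.347 -0.068]
```

```bash
python3 -m crank '[[[0,0,0.001,0],[0,0,0.002,0],[0,0,0.003,0],[0,0,0.003,0]]]' && python3 ob.py
python3 - <<'E'
from h import *
save('scene','s9');crop('s9',380,180,540,340,4.5,'s9c')
q=np.array([(200,335),(580,485),(555,645),(195,495)])/4.5+np.array([380,180])
print(lidangle('s9',q))
E
```

```text
t: 8.82
tool_pos: [0.5225, -0.346, 0.2695]
tool_rot: [1.253, 1.18, -1.253]
contact_force: [-1.1, 1.0, -5.1]
opening: 0.0109
[ 0.5225 -0.346   0.2695] [-1.06  1.01 -5.12] [0.031 0.28  0.001]
(np.float64(88.28267375950679), array([-0.99743444,  0.06504025, -0.02990506]), array([ 0.52106392, -0.34933277,  0.16796926]), 1657)
```

View pics/s9c.png

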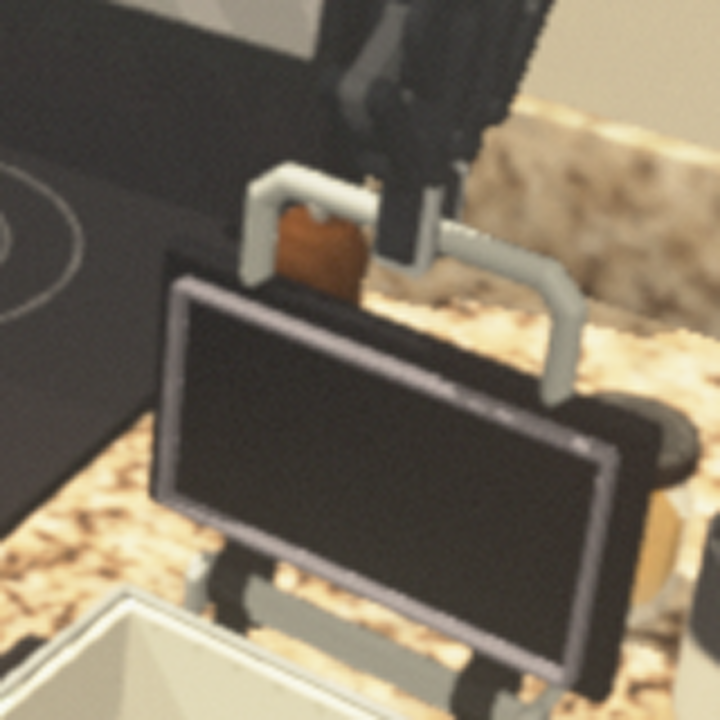

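```bash
python3 -m crank '[[[0,0,0.003,0],[0,0,0.006,0],[0,0,0.009,0],[0,0,0.012,0]]]' && python3 ob.py
```

```text
t: 9.2
tool_pos: [0.5224, -0.3459, 0.2813]
tool_rot: [1.253, 1.18, -1.253]
contact_force: [0.0, 0.6, -4.5]
opening: 0.0103
[ 0.5224 -0.3459  0.2813] [ 0.01  0.6  -4.45] [-0.027  0.254 -0.028]
```

```bash
python3 -m crank '[[[0,0,0.004,0],[0,0,0.008,0],[0,0,0.012,0],[0,0,0.016,0],[0,0,0.02,0]]]' && python3 ob.py
python3 - <<'E'
from h import *
save('scene','s10');crop('s10',380,160,540,340,4.3,'s10c')
E
```

```text
t: 9.62
tool_pos: [0.5225, -0.3459, 0.3014]
tool_rot: [1.253, 1.18, -1.252]
contact_force: [-0.1, 0.7, -4.3]
opening: 0.0101
[ 0.5225 -0.3459  0.3014] [-0.14  0.67 -4.35] [ 0.007 -0.013 -0.051]
```

View pics/s10c.png

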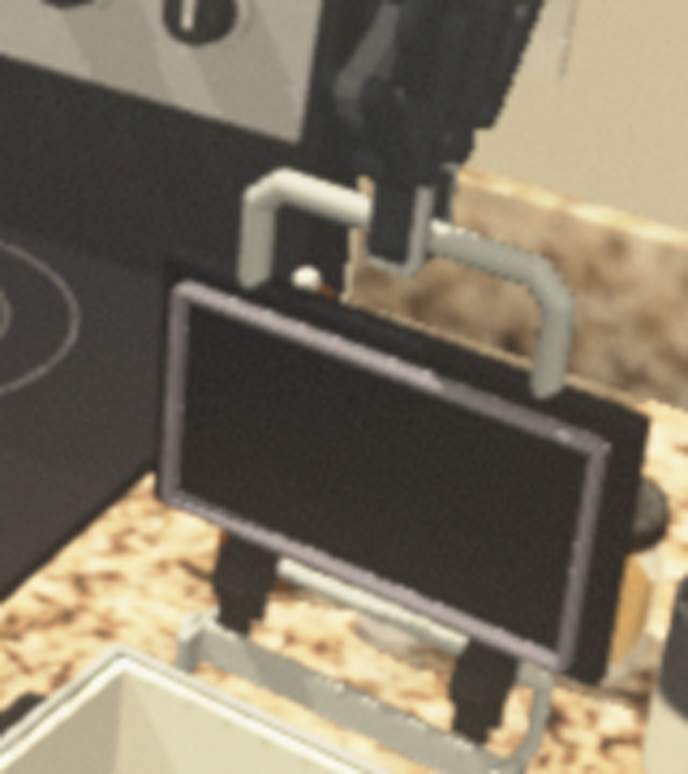

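```bash
python3 - <<'E'
from h import *
np.set_printoptions(precision=4,suppress=True)
C=lambda x,y:(x/5+180,y/5+170)
yaw=np.radians(-15.2); X=np.array([np.cos(yaw),np.sin(yaw)]);Y=np.array([-X[1],X[0]]); c=np.array([.5055,.1654])
for n,x,y,z in [('f1',132,310,.098),('f2',283,432,.098),('m1',242,274,.098),('m2',393,384,.098),('b1',345,238,.098),('b2',500,346,.098),('cornL',93,455,.015),('cornB',345,362,.015),('cornR',575,545,.015),('cornF',303,655,.015)]:
    u,v=C(x,y);p=plane('scene',u,v,z);q=p[:2]-c;print(n,p,'rack frame',(q@X*1000).round(1),(q@Y*1000).round(1), pt('scene',u,v,med('scene0',u,v,1)))
print('top')
C=lambda x,y:(x/5+180,y/5+190)
for x,y in [(130,360),(395,437),(150,263),(420,343),(190,174),(450,250)]:
    u,v=C(x,y);p=plane('top',u,v,.098);q=p[:2]-c;print((q@X*1000).round(1),(q@Y*1000).round(1))
E
python3 -m crank '[[[0,0,0.01,0],[0,0,0.022,0],[0,0,0.034,0],[0,0,0.046,0],[-0.004,0,0.052,0]]]' && python3 ob.py
```

```text
f1 [0.4687 0.2369 0.098 ] rack frame -54.3 59.3 [0.4705 0.2391 0.0964]
f2 [0.4368 0.1139 0.098 ] rack frame -52.8 -67.7 [0.4362 0.1133 0.0986]
m1 [0.5204 0.2211 0.098 ] rack frame -0.2 57.6 [0.5211 0.2218 0.0974]
m2 [0.4917 0.1033 0.098 ] rack frame 3.0 -63.5 [0.4923 0.1039 0.0975]
b1 [0.5724 0.2072 0.098 ] rack frame 53.6 57.8 [0.5741 0.2089 0.0966]
b2 [0.5423 0.0876 0.098 ] rack frame 55.9 -65.4 [0.5407 0.0861 0.0994]
cornL [0.4603 0.2662 0.015 ] rack frame -70.1 85.4 [0.4726 0.2816 0.0026]
cornB [0.5889 0.2307 0.015 ] rack frame 63.4 84.9 [0.5759 0.2173 0.0262]
cornR [0.5368 0.0444 0.015 ] rack frame 61.9 -108.6 [0.551  0.0567 0.002 ]
cornF [0.4079 0.0834 0.015 ] rack frame -72.7 -104.7 [0.4157 0.0919 0.0065]
top
-50.8 62.3
-49.1 -84.0
1.2 67.6
2.1 -82.0
52.5 61.5
53.8 -82.7
t: 10.08
tool_pos: [0.5193, -0.3463, 0.3564]
tool_rot: [1.252, 1.176, -1.251]
contact_force: [0.2, -0.8, -3.8]
opening: 0.0107
[ 0.5193 -0.3463  0.3564] [ 0.2  -0.84 -3.81] [-0.08  -0.026  0.025]
```

```bash
python3 -m crank '[[[-0.006,0.02,0,0],[-0.014,0.05,0,-1],[-0.022,0.083,0,-2],[-0.03,0.117,0,-3],[-0.038,0.15,0,-4]]]' && python3 -m crank '[[[-0.006,0.034,0,-1],[-0.008,0.068,0,-2],[-0.01,0.102,0,-4],[-0.01,0.136,0,-6],[-0.01,0.17,0,-8]]]' && python3 -m crank '[[[0,0.034,0,0],[0,0.068,0,0],[0,0.1,0,0],[0,0.125,0,0],[0,0.14,0,0]]]' && python3 ob.py
```

```text
t: 10.5
tool_pos: [0.4796, -0.1946, 0.3535]
tool_rot: [1.305, 1.144, -1.304]
contact_force: [0.4, 1.1, -4.0]
opening: 0.0106
t: 10.92
tool_pos: [0.4697, -0.0245, 0.3539]
tool_rot: [1.407, 1.067, -1.405]
contact_force: [0.6, -0.2, -5.6]
opening: 0.0105
t: 11.33
tool_pos: [0.4698, 0.1167, 0.3538]
tool_rot: [1.404, 1.072, -1.401]
contact_force: [0.6, 0.5, -4.7]
opening: 0.0106
[0.4698 0.1167 0.3538] [ 0.61  0.47 -4.66] [ 0.109 -0.019 -0.028]
```

```bash
python3 -m crank '[[[0.001,0.025,0,0],[0.002,0.042,0,0],[0.002,0.05,0,0],[0.002,0.05,0,0]]]' && python3 ob.py
python3 - <<'E'
from h import *
o=get_obs(); M=R.from_rotvec(o['tool_rot']).as_matrix(); print(np.degrees(np.arctan2(M[1,1],M[0,1])))
save('scene','s11');crop('s11',150,60,370,320,3,'s11c'); save('top','t11'); crop('t11',160,180,320,320,4.5,'t11c'); save('wrist','w11')
E
```

```text
t: 11.67
tool_pos: [0.4721, 0.1651, 0.3534]
tool_rot: [1.403, 1.071, -1.403]
contact_force: [0.5, -0.3, -4.2]
opening: 0.0104
[0.4721 0.1651 0.3534] [ 0.47 -0.31 -4.25] [ 0.067  0.059 -0.009]
-15.271747990413877
```

View pics/s11c.png

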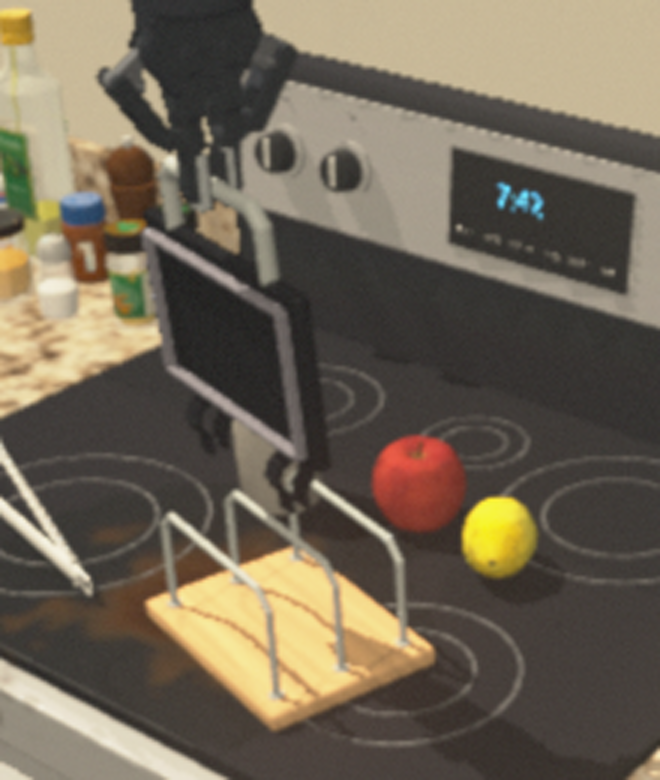

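View pics/w11.png

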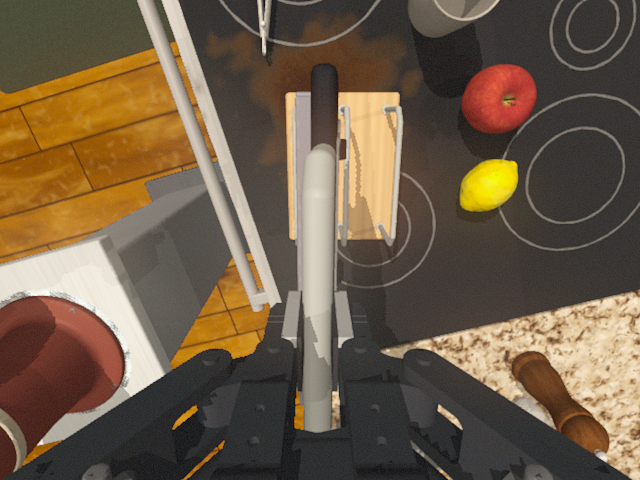

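Run:
```python
from h import *
np.set_printoptions(precision=4,suppress=True)
crop('w11',260,70,430,260,4,'w11c')
q=np.array([(165,260),(280,320),(288,430),(175,350)])/3+np.array([150,60])
a,n,c,k=lidangle('s11',q); print(a,n,c,k, 'yaw',np.degrees(np.arctan2(-n[1],-n[0])))
# knuckles positions in scene depth
for x,y in [(208,420),(290,485),(245,450)]:
    u,v=x/3+150,y/3+60; print(pt('scene',u,v,med('s11',u,v,1)))
```

```text
86.64538156575937 [-0.9625  0.2654 -0.0564] [0.4737 0.1623 0.2582] 860 yaw -15.41385613179886
[0.7199 0.4672 0.0014]
[0.5746 0.2181 0.0827]
[0.6269 0.3212 0.0574]
```

View pics/w11c.png

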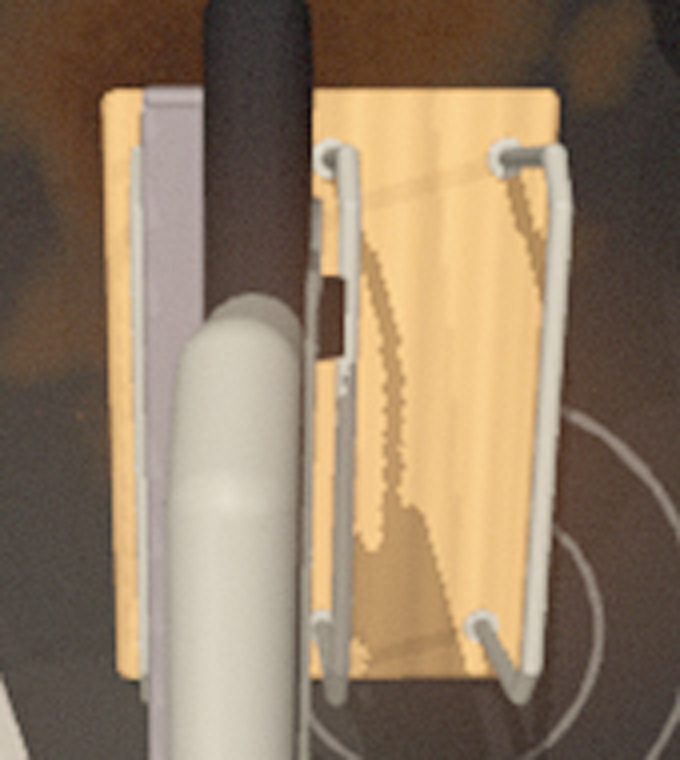

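View pics/t11c.png

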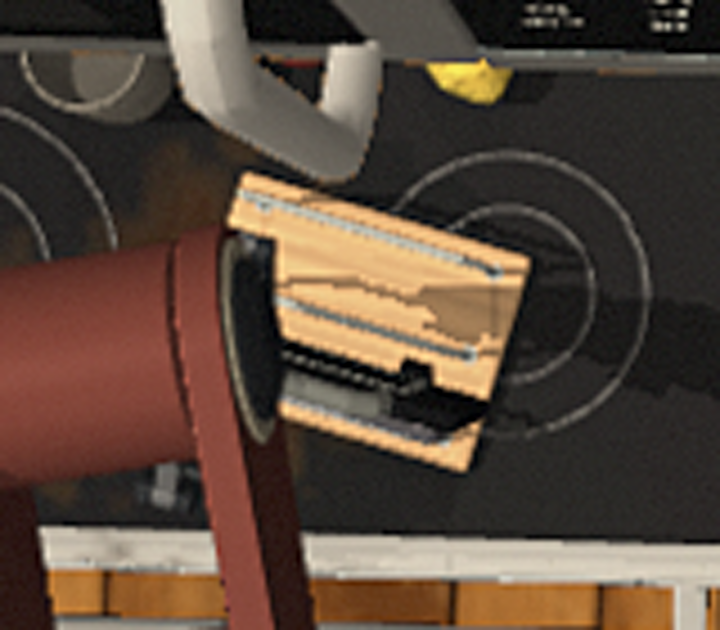

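Run:
```python
from h import *
np.set_printoptions(precision=4,suppress=True)
o=get_obs(); print(o['tool_pos'])
yaw=np.radians(-15.25); X=np.array([np.cos(yaw),np.sin(yaw)]);Y=np.array([-X[1],X[0]]); c=o['tool_pos'][:2]
for n,x,y,z in [('f1',137,170,.098),('f2',146,640,.098),('m1',348,170,.098),('m2',338,660,.098),('b1',563,180,.098),('b2',530,660,.098),('FL',103,90,.015),('BL',558,90,.015),('FR',118,678,.015),('mfoot',330,157,.015),('mfoot2',318,625,.015),('bf1',505,160,.015),('bf2',480,627,.015)]:
    u,v=x/4+260,y/4+70; p=plane('wrist',u,v,z);q=p[:2]-c;print(n,p,'rel tool',(q@X*1000).round(1),(q@Y*1000).round(1))
```

```text
[0.4723 0.1633 0.3531]
f1 [0.4718 0.2472 0.098 ] rel tool -22.6 80.8
f2 [0.4385 0.1261 0.098 ] rel tool -22.9 -44.8
m1 [0.5236 0.2329 0.098 ] rel tool 31.2 80.6
m2 [0.4892 0.106  0.098 ] rel tool 31.3 -50.9
b1 [0.576  0.2159 0.098 ] rel tool 86.1 78.0
b2 [0.5415 0.0915 0.098 ] rel tool 85.6 -51.1
FL [0.4638 0.2732 0.015 ] rel tool -37.1 103.8
BL [0.5968 0.2365 0.015 ] rel tool 100.8 103.4
FR [0.4138 0.0915 0.015 ] rel tool -37.6 -84.6
mfoot [0.5254 0.2363 0.015 ] rel tool 32.0 84.4
mfoot2 [0.4847 0.0917 0.015 ] rel tool 30.7 -65.9
bf1 [0.5771 0.2211 0.015 ] rel tool 85.8 83.3
bf2 [0.5375 0.0763 0.015 ] rel tool 85.8 -66.8
```

```bash
python3 -m crank '[[[-0.002,0.006,0,0],[-0.004,0.0105,-0.005,0],[-0.004,0.0105,-0.02,0],[-0.004,0.0105,-0.034,0],[-0.004,0.0105,-0.04,0]]]' && python3 -m crank '[[[0,0,0,0],[0,0,0,0]]]' && python3 ob.py
python3 - <<'E'
from h import *
np.set_printoptions(precision=4,suppress=True)
save('scene','s12');crop('s12',180,100,340,310,3.7,'s12c'); save('wrist','w12');crop('w12',240,60,440,270,3.7,'w12c')
E
```

```text
t: 12.23
tool_pos: [0.467, 0.1742, 0.3086]
tool_rot: [1.401, 1.072, -1.409]
contact_force: [-0.2, 0.5, -5.4]
opening: 0.0105
t: 12.4
tool_pos: [0.4679, 0.1744, 0.3113]
tool_rot: [1.403, 1.071, -1.407]
contact_force: [0.7, 0.9, -4.2]
opening: 0.0104
[0.4679 0.1744 0.3113] [ 0.72  0.89 -4.16] [-0.025 -0.055 -0.014]
```

View pics/s12c.png

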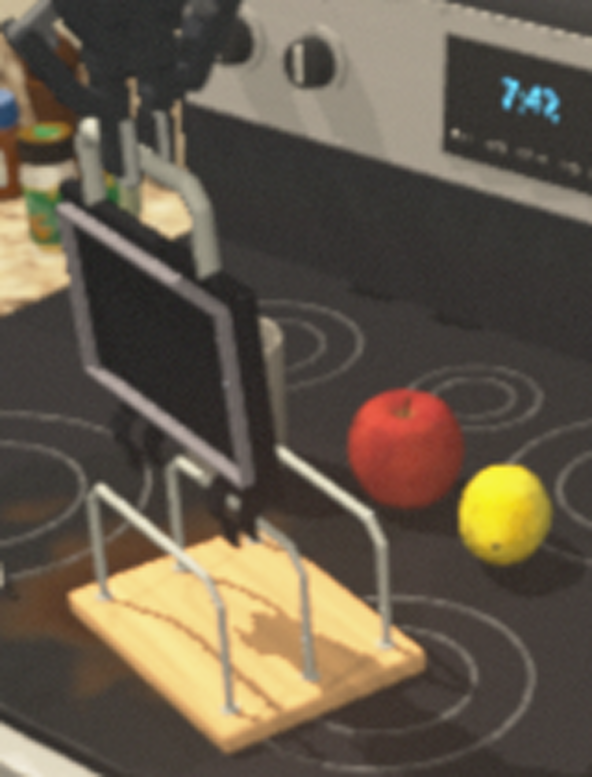

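View pics/w12c.png

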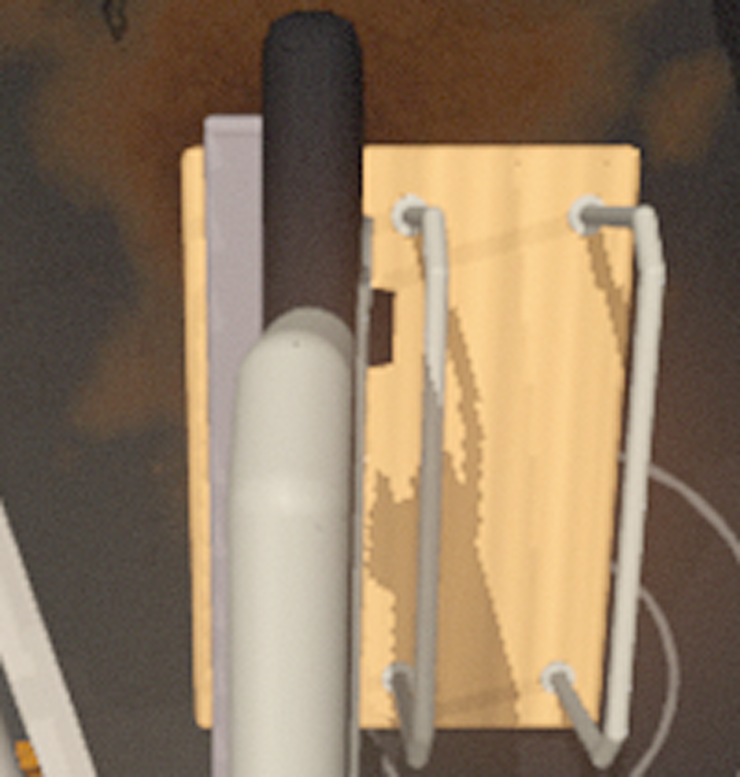

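Run:
```python
from h import *
np.set_printoptions(precision=4,suppress=True)
o=get_obs(); print(o['tool_pos'])
yaw=np.radians(-15.25); X=np.array([np.cos(yaw),np.sin(yaw)]);Y=np.array([-X[1],X[0]]); c=o['tool_pos'][:2]
for n,x,y,z in [('kn',394,325,.146),('m1',434,230,.098),('m2',424,700,.098),('mf',410,215,.015),('mf2',397,675,.015),('b1',650,280,.098)]:
    u,v=x/3.7+240,y/3.7+60; p=plane('wrist',u,v,z);q=p[:2]-c;print(n,p,'rel tool',(q@X*1000).round(1),(q@Y*1000).round(1))
q=np.array([(85,235),(215,325),(232,445),(100,355)])/3.7+np.array([180,100])
a,n,cc,k=lidangle('s12',q); print(a,n,cc,k,(cc[:2]-c)@X)
```

```text
[0.4686 0.1746 0.3133]
kn [0.5063 0.2197 0.146 ] rel tool 24.5 53.5
m1 [0.5241 0.2345 0.098 ] rel tool 37.8 72.4
m2 [0.4923 0.1134 0.098 ] rel tool 39.0 -52.9
mf [0.5259 0.2366 0.015 ] rel tool 39.0 74.9
mf2 [0.4861 0.0924 0.015 ] rel tool 38.5 -74.7
b1 [0.5739 0.2083 0.098 ] rel tool 92.7 60.2
86.57280801682535 [-0.9617  0.2679 -0.0576] [0.47   0.1732 0.2162] 796 0.0017181522534498097
```

```bash
python3 -m crank '[[[0,0,-0.012,0],[0,0,-0.026,0],[0,0,-0.04,0],[0,0,-0.05,0],[0,0,-0.055,0]]]' && python3 ob.py && python3 -m crank '[[[0,0,-0.01,0],[0,0,-0.018,0],[0,0,-0.025,0],[0,0,-0.03,0],[0,0,-0.03,0]]]' && python3 ob.py
python3 - <<'E'
from h import *
save('scene','s13');crop('s13',180,130,340,310,3.7,'s13c')
E
```

```text
t: 12.92
tool_pos: [0.4669, 0.1743, 0.2542]
tool_rot: [1.401, 1.072, -1.409]
contact_force: [-0.1, -0.3, -4.3]
opening: 0.0103
[0.4669 0.1743 0.2542] [-0.1  -0.29 -4.29] [ 0.025  0.07  -0.006]
t: 13.33
tool_pos: [0.4677, 0.1745, 0.2263]
tool_rot: [1.403, 1.071, -1.406]
contact_force: [-0.1, -1.4, -4.8]
opening: 0.0107
[0.4677 0.1745 0.2263] [-0.13 -1.35 -4.78] [0.033 0.084 0.002]
```

View pics/s13c.png

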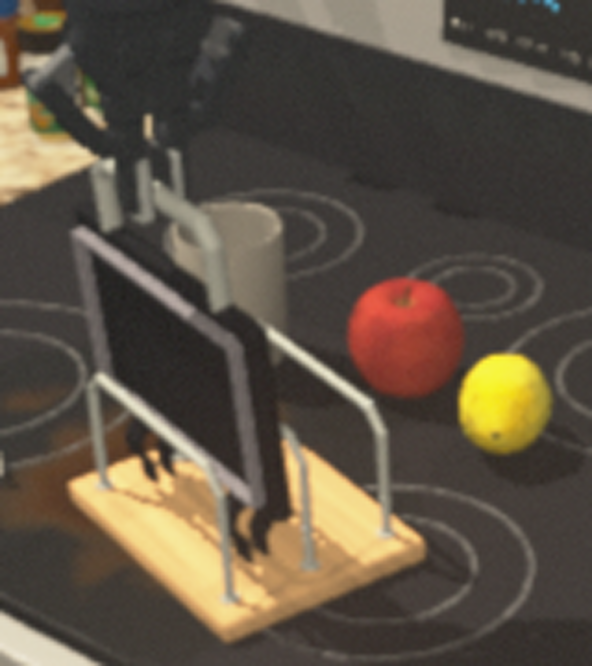

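In the front gap, between the front and middle hoops, knuckles a little above the foot. Lower gently until contact.

```bash
python3 -m crank '[[[0,0,-0.003,0],[0,0,-0.006,0],[0,0,-0.009,0],[0,0,-0.009,0]]]' && python3 ob.py
```

```text
t: 13.72
tool_pos: [0.4681, 0.1746, 0.2182]
tool_rot: [1.404, 1.07, -1.405]
contact_force: [-0.1, -0.4, -4.6]
opening: 0.0107
[0.4681 0.1746 0.2182] [-0.06 -0.4  -4.57] [ 0.047  0.098 -0.017]
```

```bash
python3 -m crank '[[[0,0,-0.0015,0],[0,0,-0.003,0],[0,0,-0.003,0]]]' && python3 ob.py
```

```text
t: 13.97
tool_pos: [0.4691, 0.1745, 0.2173]
tool_rot: [1.406, 1.068, -1.403]
contact_force: [-0.7, -1.2, 1.2]
opening: 0.0106
[0.4691 0.1745 0.2173] [-0.68 -1.24  1.19] [-0.199  0.088 -0.004]
```

Run:
```python
from h import *
save('scene','s14');crop('s14',190,150,290,310,4.8,'s14c')
save('wrist','w14');crop('w14',220,60,460,290,3.3,'w14c')
```

```text
(no output)
```

View pics/s14c.png

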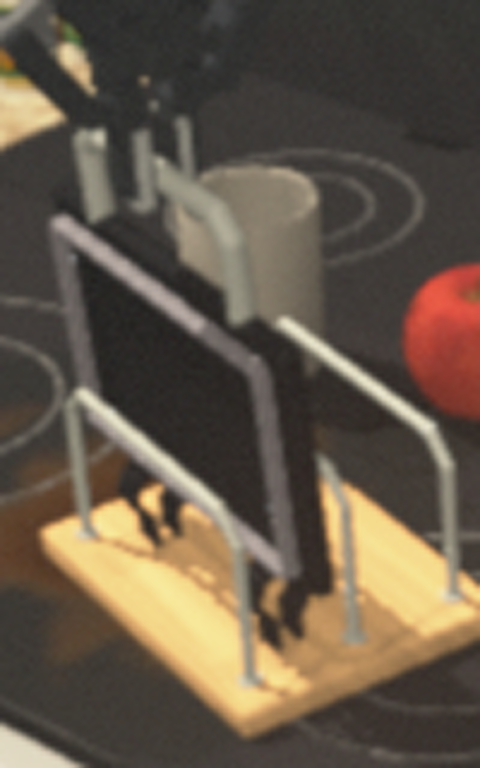

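View pics/w14c.png

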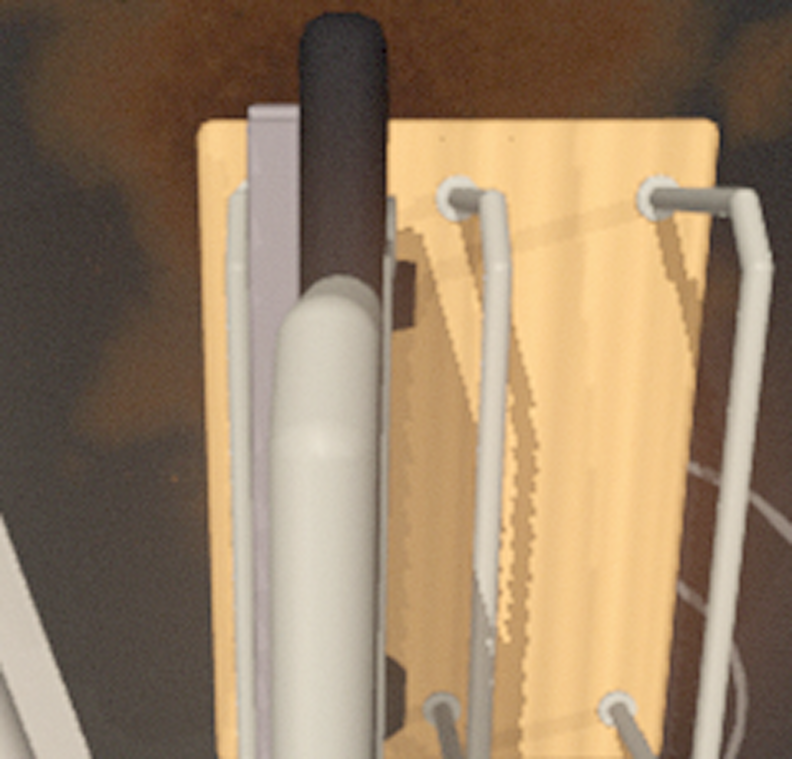

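```bash
python3 -m crank '[[[-0.0015,0.0004,0,0],[-0.003,0.0008,0,0],[-0.0045,0.0012,0,0],[-0.0058,0.0016,0,0],[-0.0058,0.0016,0,0]]]' && python3 ob.py
```

```text
t: 14.48
tool_pos: [0.4629, 0.1763, 0.2169]
tool_rot: [1.405, 1.069, -1.403]
contact_force: [-0.8, -2.2, 5.0]
opening: 0.0105
[0.4629 0.1763 0.2169] [-0.83 -2.23  5.  ] [-0.45  -0.013 -0.072]
```

```bash
python3 -m crank '[[[-0.0015,0.0004,0.001,0],[-0.003,0.0008,0.0015,0],[-0.0045,0.0012,0.0015,0],[-0.0058,0.0016,0.0015,0],[-0.0058,0.0016,0.0015,0]]]' && python3 ob.py
python3 - <<'E'
from h import *
save('scene','s15');crop('s15',190,150,290,310,4.8,'s15c')
q=np.array([(95,280),(230,365),(250,480),(110,395)])/4.8+np.array([190,150])
print(lidangle('s15',q)); print(lidangle('s14',q))
save('wrist','w15');crop('w15',220,60,460,290,3.3,'w15c')
E
```

```text
t: 14.9
tool_pos: [0.4563, 0.1779, 0.2167]
tool_rot: [1.404, 1.07, -1.405]
contact_force: [1.8, -1.5, -1.7]
opening: 0.0111
[0.4563 0.1779 0.2167] [ 1.76 -1.48 -1.66] [-0.197 -0.391 -0.093]
(np.float64(82.19830438276979), array([-0.95318789,  0.27272088, -0.13059924]), array([0.46391788, 0.17512663, 0.12839807]), 432)
(np.float64(86.2363245834119), array([-0.9619239 ,  0.26589145, -0.06327841]), array([0.4733537 , 0.18119773, 0.12284945]), 481)
```

View pics/s15c.png

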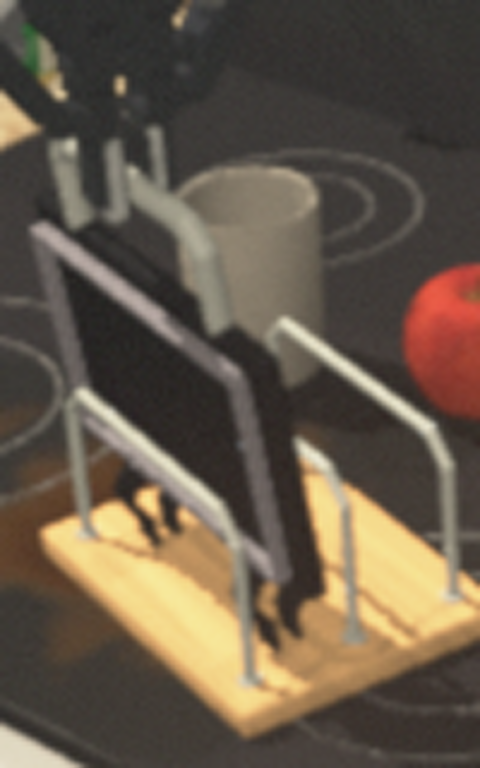

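View pics/w15c.png

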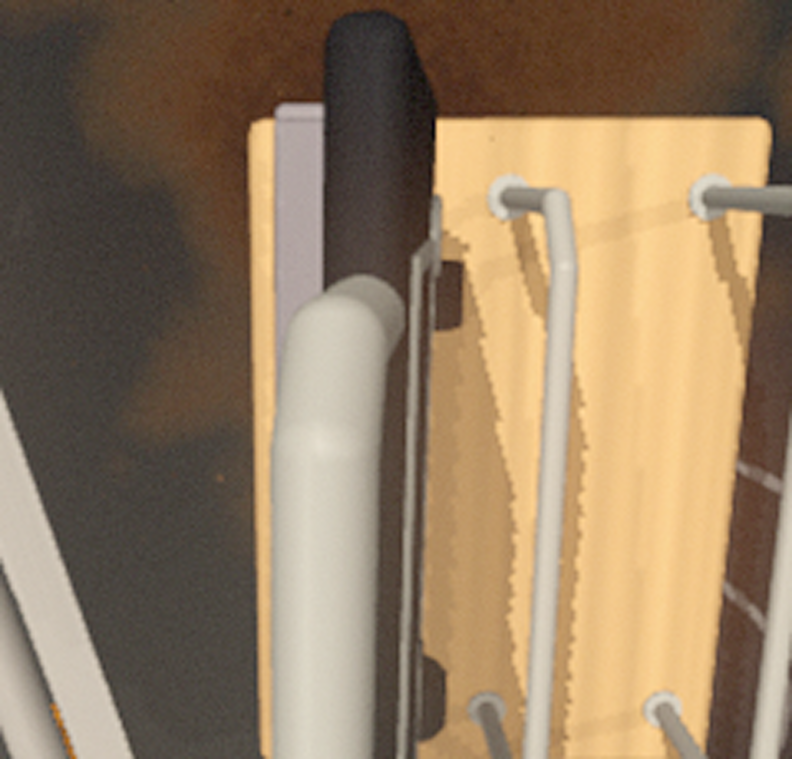

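```bash
python3 -m crank '[[[-0.001,0.0003,-0.0005,0],[-0.002,0.0005,-0.001,0],[-0.002,0.0005,-0.001,0]]]' && python3 ob.py
```

```text
t: 15.25
tool_pos: [0.4548, 0.1783, 0.2165]
tool_rot: [1.405, 1.07, -1.404]
contact_force: [0.6, -1.1, -0.8]
opening: 0.0107
[0.4548 0.1783 0.2165] [ 0.57 -1.11 -0.85] [-0.248 -0.441 -0.096]
```

```bash
python3 -m crank '[[[-0.0015,0.0004,0,0],[-0.003,0.0008,-0.0003,0],[-0.004,0.0011,-0.0005,0],[-0.004,0.0011,-0.0005,0]]]' && python3 ob.py
```

```text
t: 15.58
tool_pos: [0.4507, 0.1795, 0.2161]
tool_rot: [1.405, 1.07, -1.404]
contact_force: [-0.2, -1.6, 2.0]
opening: 0.0105
[0.4507 0.1795 0.2161] [-0.18 -1.56  2.04] [-0.274 -0.265  0.004]
```

```bash
python3 -m crank '[[[-0.0015,0.0004,0,0],[-0.003,0.0008,0,0],[-0.0045,0.0012,0,0],[-0.006,0.0016,0,0],[-0.006,0.0016,0,0]]]' && python3 ob.py
python3 - <<'E'
from h import *
save('scene','s16');crop('s16',190,150,290,310,4.8,'s16c')
q=np.array([(85,295),(210,375),(240,490),(110,410)])/4.8+np.array([190,150])
print(lidangle('s16',q))
E
```

```text
t: 16.0
tool_pos: [0.4444, 0.1811, 0.2156]
tool_rot: [1.404, 1.07, -1.405]
contact_force: [-0.4, -1.1, -0.2]
opening: 0.0109
[0.4444 0.1811 0.2156] [-0.37 -1.1  -0.16] [-0.26  -0.3   -0.106]
(np.float64(78.84421704827365), array([-0.94416388,  0.27182157, -0.18619239]), array([0.45729523, 0.17399712, 0.12478317]), 392)
```

View pics/s16c.png

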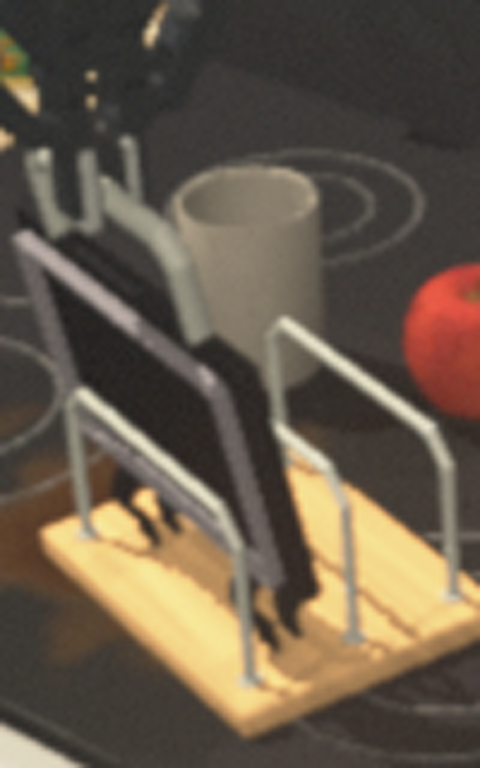

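```bash
python3 -m crank '[[[0,0,0.004,0],[0,0,0.008,0],[0.003,-0.0008,0.008,0],[0.006,-0.0016,0.008,0],[0.009,-0.0024,0.008,0]]]' && python3 -m crank '[[[0,0,0,0],[0,0,-0.003,0],[0,0,-0.006,0],[0,0,-0.008,0],[0,0,-0.008,0]]]' && python3 ob.py
```

```text
t: 16.47
tool_pos: [0.4535, 0.1787, 0.2233]
tool_rot: [1.403, 1.071, -1.406]
contact_force: [-0.6, -0.4, -4.6]
opening: 0.0109
t: 16.88
tool_pos: [0.4542, 0.1786, 0.217]
tool_rot: [1.405, 1.069, -1.403]
contact_force: [-0.8, -0.8, 1.1]
opening: 0.0107
[0.4542 0.1786 0.217 ] [-0.79 -0.79  1.15] [-0.171  0.206 -0.001]
```

```bash
python3 -m crank '[[[0.003,-0.0008,0.0004,0],[0.006,-0.0016,0.0008,0],[0.009,-0.0024,0.0011,0],[0.012,-0.0032,0.0014,0],[0.0145,-0.004,0.0016,0]]]' && python3 ob.py
```

```text
t: 17.3
tool_pos: [0.4687, 0.1745, 0.2177]
tool_rot: [1.405, 1.07, -1.404]
contact_force: [-1.8, -0.8, 1.6]
opening: 0.0106
[0.4687 0.1745 0.2177] [-1.81 -0.8   1.63] [-0.107  0.529  0.075]
```

```bash
python3 -m crank '[[[0.003,-0.0008,0.0002,0],[0.006,-0.0016,0.0004,0],[0.009,-0.0024,0.0006,0],[0.012,-0.0032,0.0007,0],[0.0145,-0.004,0.0007,0]]]' && python3 ob.py
python3 - <<'E'
from h import *
save('scene','s17');crop('s17',190,150,290,310,4.8,'s17c')
q=np.array([(95,280),(230,365),(250,480),(110,395)])/4.8+np.array([190,150])
print(lidangle('s17',q))
E
```

```text
t: 17.72
tool_pos: [0.4829, 0.1706, 0.2179]
tool_rot: [1.404, 1.07, -1.405]
contact_force: [-2.8, -1.4, 0.7]
opening: 0.0105
[0.4829 0.1706 0.2179] [-2.76 -1.36  0.67] [-0.095  0.657  0.075]
(np.float64(91.16212742762175), array([-0.96531945,  0.26033613,  0.01958221]), array([0.48157781, 0.19109002, 0.11635776]), 418)
```

View pics/s17c.png

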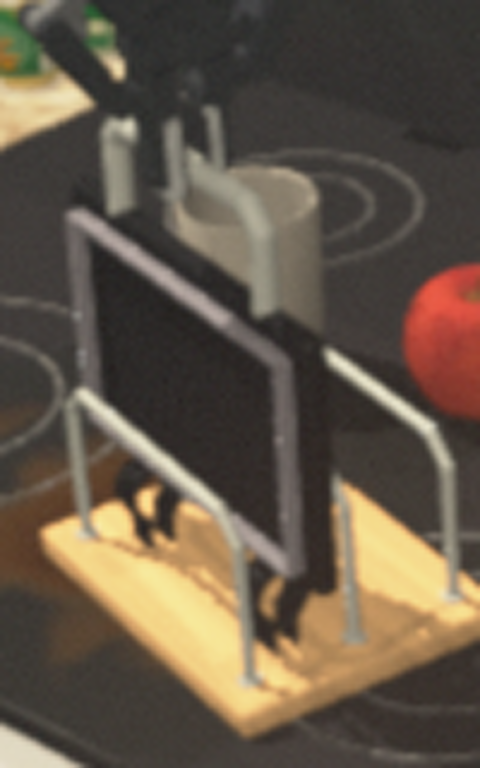

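Run:
```python
from h import *
save('wrist','w17');crop('w17',220,60,460,290,3.3,'w17c')
```

```text
(no output)
```

View pics/w17c.png

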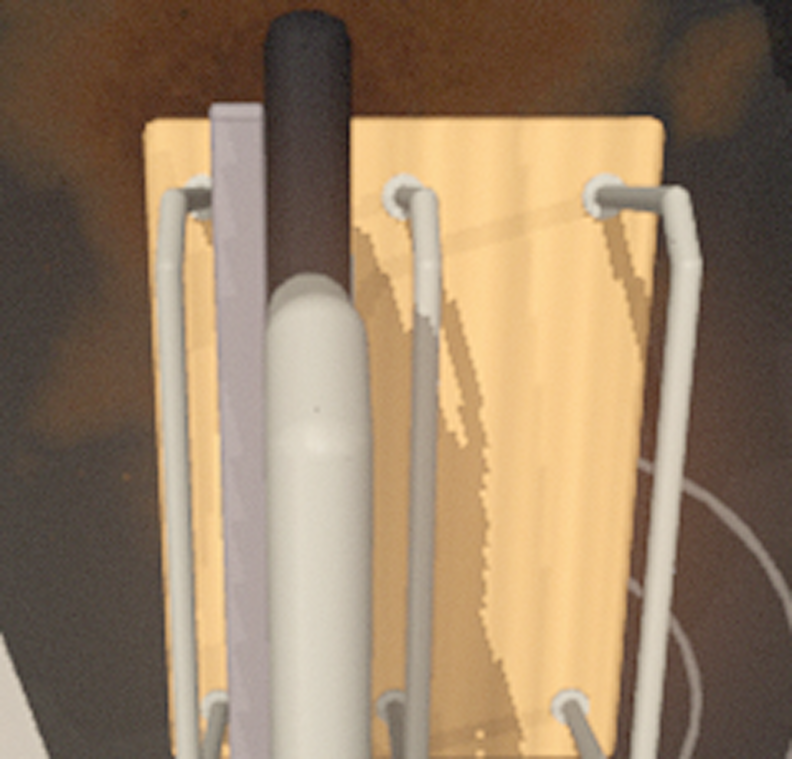

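```bash
python3 -m crank '[[[0,0,0.004,0],[0,0,0.008,0],[0.003,-0.0008,0.008,0],[0.0065,-0.0018,0.008,0],[0.0097,-0.0026,0.008,0]]]' && python3 ob.py && python3 -m crank '[[[0,0,0,0],[0,0,-0.003,0],[0,0,-0.006,0],[0,0,-0.009,0],[0,0,-0.009,0]]]' && python3 ob.py
```

```text
t: 18.23
tool_pos: [0.4927, 0.1679, 0.2257]
tool_rot: [1.404, 1.07, -1.405]
contact_force: [-0.4, -0.6, -5.0]
opening: 0.0105
[0.4927 0.1679 0.2257] [-0.44 -0.61 -5.02] [ 0.017 -0.028  0.01 ]
t: 18.65
tool_pos: [0.493, 0.1678, 0.2181]
tool_rot: [1.405, 1.068, -1.403]
contact_force: [-0.4, -1.5, 0.6]
opening: 0.0107
[0.493  0.1678 0.2181] [-0.42 -1.53  0.62] [-0.187  0.024 -0.026]
```

Standing; now lean it back gently until it meets the middle hoop.

```bash
python3 -m crank '[[[0.003,-0.0008,-0.0003,0],[0.006,-0.0016,-0.0006,0],[0.009,-0.0024,-0.0009,0],[0.012,-0.0032,-0.001,0],[0.012,-0.0032,-0.001,0]]]' && python3 ob.py
```

```text
t: 19.07
tool_pos: [0.505, 0.1648, 0.2175]
tool_rot: [1.405, 1.07, -1.404]
contact_force: [-3.2, -1.7, 5.1]
opening: 0.0106
[0.505  0.1648 0.2175] [-3.17 -1.71  5.09] [-0.279  0.716  0.013]
```

```bash
python3 -m crank '[[[0.002,-0.0005,0,0],[0.004,-0.001,0,0],[0.006,-0.0016,0,0],[0.006,-0.0016,0,0]]]' && python3 ob.py
python3 - <<'E'
from h import *
save('scene','s18');crop('s18',190,150,290,310,4.8,'s18c')
q=np.array([(110,270),(240,350),(255,480),(120,395)])/4.8+np.array([190,150])
print(lidangle('s18',q))
E
```

```text
t: 19.4
tool_pos: [0.5107, 0.1633, 0.2166]
tool_rot: [1.405, 1.07, -1.404]
contact_force: [-3.0, -0.7, 4.6]
opening: 0.0104
[0.5107 0.1633 0.2166] [-3.01 -0.7   4.59] [-0.09   0.729  0.027]
(np.float64(96.05725744292829), array([-0.95888114,  0.26494077,  0.1017514 ]), array([0.50159019, 0.19870897, 0.10431357]), 360)
```

View pics/s18c.png

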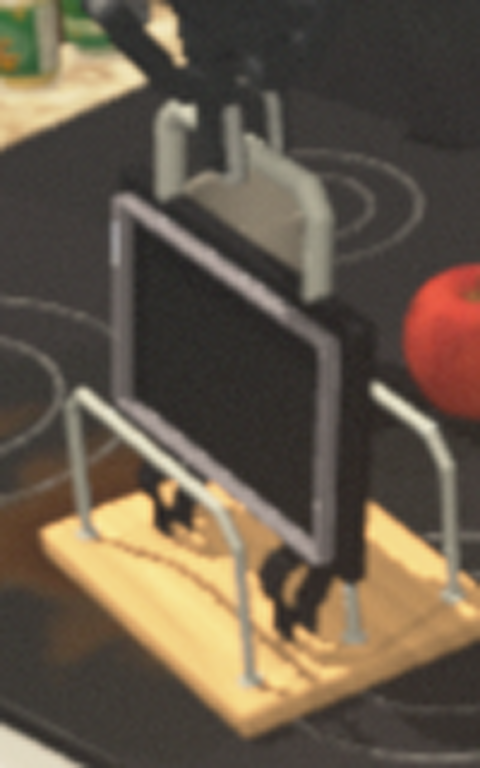

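```bash
python3 -m crank '[[[0.0015,-0.0004,0,0],[0.003,-0.0008,0,0],[0.003,-0.0008,0,0]]]' && python3 ob.py
```

```text
t: 19.7
tool_pos: [0.5136, 0.1624, 0.2159]
tool_rot: [1.404, 1.07, -1.404]
contact_force: [-2.2, -1.3, 2.6]
opening: 0.0108
[0.5136 0.1624 0.2159] [-2.25 -1.34  2.63] [-0.023  0.584  0.039]
```

```bash
python3 -m crank '[[[0.002,-0.0005,0,0],[0.004,-0.001,0,0],[0.004,-0.001,0,0]]]' && python3 ob.py
python3 - <<'E'
from h import *
save('scene','s19');crop('s19',190,150,290,310,4.8,'s19c')
q=np.array([(120,260),(250,340),(262,470),(125,385)])/4.8+np.array([190,150])
print(lidangle('s19',q))
save('wrist','w19');crop('w19',220,60,460,290,3.3,'w19c')
E
```

```text
t: 19.95
tool_pos: [0.5175, 0.1614, 0.2152]
tool_rot: [1.404, 1.07, -1.405]
contact_force: [-1.8, 0.5, -0.1]
opening: 0.0107
[0.5175 0.1614 0.2152] [-1.77  0.46 -0.06] [0.069 0.45  0.067]
(np.float64(100.03718973724816), array([-0.95115683,  0.25876348,  0.16835126]), array([0.50237788, 0.19579988, 0.11130904]), 416)
```

View pics/s19c.png

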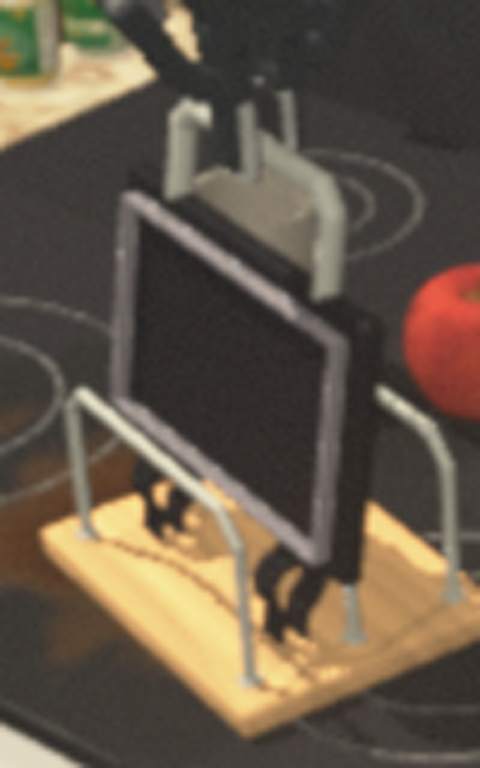

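View pics/w19c.png

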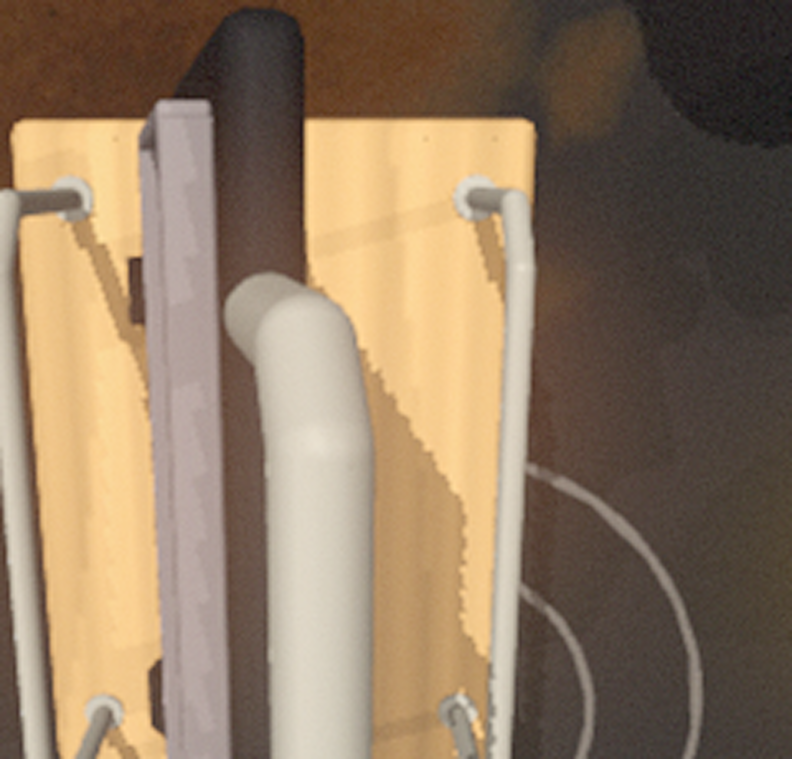

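```bash
python3 -m crank '[[[0,0,0,0],[0,0,0,0],[0,0,0,0],[0,0,0,0]]]' 0.22 && python3 ob.py
python3 - <<'E'
from h import *
save('scene','s20');crop('s20',190,150,290,310,4.8,'s20c')
q=np.array([(120,260),(250,340),(262,470),(125,385)])/4.8+np.array([190,150])
print(lidangle('s20',q))
E
```

```text
t: 20.38
tool_pos: [0.5179, 0.1615, 0.2165]
tool_rot: [1.405, 1.069, -1.403]
contact_force: [-0.6, 0.2, 0.9]
opening: 0.0189
[0.5179 0.1615 0.2165] [-0.57  0.2   0.92] [ 0.023 -0.054 -0.036]
(np.float64(99.34812797285439), array([-0.95431421,  0.25417427,  0.15709817]), array([0.50237336, 0.19649301, 0.11054161]), 379)
```

View pics/s20c.png

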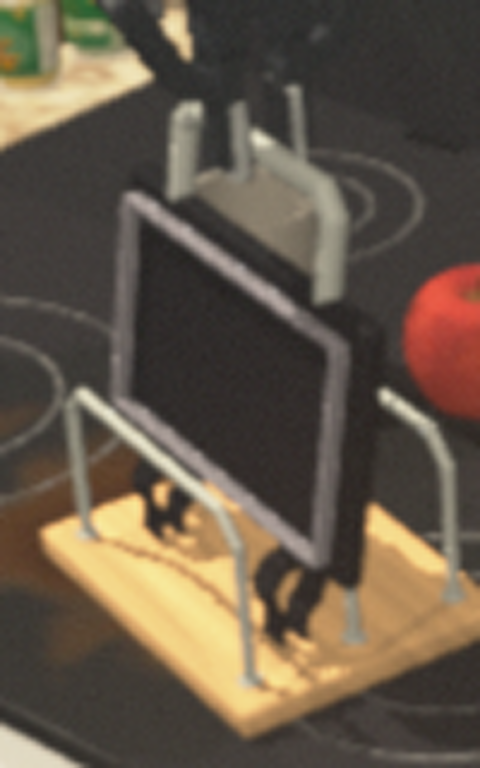

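```bash
python3 -m crank '[[[0,0,0,0],[0,0,0,0],[0,0,0,0],[0,0,0.002,0],[0,0,0.005,0]]]' 0.45 && python3 ob.py && python3 -m crank '[[[0,0,0.008,0],[0,0,0.018,0],[0,0,0.03,0],[0,0,0.045,0],[0,0,0.06,0]]]' && python3 ob.py
python3 - <<'E'
from h import *
save('scene','s21');crop('s21',170,130,310,310,4,'s21c')
q=np.array([(120,260),(250,340),(262,470),(125,385)])/4.8+np.array([190,150])
print(lidangle('s21',q))
E
```

```text
t: 20.85
tool_pos: [0.5172, 0.1614, 0.2209]
tool_rot: [1.404, 1.07, -1.405]
contact_force: [-0.6, -0.4, 0.4]
opening: 0.0385
[0.5172 0.1614 0.2209] [-0.61 -0.41  0.38] [-0.012 -0.02   0.025]
t: 21.27
tool_pos: [0.5176, 0.1615, 0.2831]
tool_rot: [1.405, 1.069, -1.403]
contact_force: [-0.0, -0.9, 0.1]
opening: 0.0386
[0.5176 0.1615 0.2831] [-0.04 -0.87  0.11] [0.006 0.021 0.028]
(np.float64(99.52240345707912), array([-0.95277101,  0.25823299,  0.15982219]), array([0.50230821, 0.19523741, 0.11123212]), 401)
```

View pics/s21c.png

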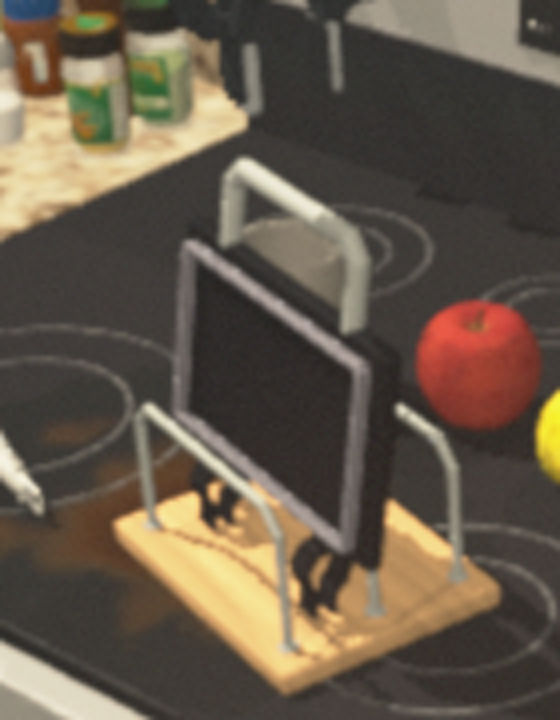

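Released; the lid leans back steadily against the middle hoop. Back the arm away and check the whole scene.

```bash
python3 -m crank '[[[-0.02,0,0.02,0],[-0.045,0,0.035,0],[-0.07,0,0.045,0],[-0.09,0,0.05,0],[-0.1,0,0.05,0]]]' && python3 -m crank '[[[0,0.02,0,0],[0,0.05,0,0],[0,0.085,0,0],[0,0.11,0,0],[0,0.12,0,0]]]' && python3 -m crank '[[[0,0,0,0],[0,0,0,0],[0,0,0,0],[0,0,0,0],[0,0,0,0]]]'
python3 - <<'E'
from h import *
save('scene','s22');save('top','t22')
q=np.array([(120,260),(250,340),(262,470),(125,385)])/4.8+np.array([190,150])
print(lidangle('s22',q))
a=cv2.imread('pics/scene0.png',0);b=cv2.imread('pics/s22.png',0)
for n,(u0,v0,u1,v1) in dict(rh=(482,375,516,412),corner=(450,405,480,435),foot=(470,395,500,425),mill=(430,222,468,290),salt=(466,268,486,300),lemon=(304,224,330,254),apple=(274,204,304,238),cup=(226,184,258,205)).items():
    t=a[v0:v1,u0:u1]; w=b[v0-8:v1+8,u0-8:u1+8]
    r=cv2.matchTemplate(w,t,cv2.TM_CCOEFF_NORMED); _,m,_,l=cv2.minMaxLoc(r); print(n,round(m,3),l[0]-8,l[1]-8)
print(get_obs()['contact_force'],get_obs()['t'])
E
```

```text
t: 21.73
tool_pos: [0.4167, 0.1617, 0.334]
tool_rot: [1.408, 1.068, -1.4]
contact_force: [0.9, -0.0, 0.2]
opening: 0.0384
t: 22.15
tool_pos: [0.4171, 0.2839, 0.3306]
tool_rot: [1.403, 1.072, -1.403]
contact_force: [0.1, -0.5, -0.6]
opening: 0.0385
t: 22.57
tool_pos: [0.4177, 0.2805, 0.3313]
tool_rot: [1.406, 1.069, -1.405]
contact_force: [-0.4, -0.4, -0.6]
opening: 0.0385
(np.float64(99.73395921693152), array([-0.95223133,  0.25801678,  0.16334882]), array([0.50228582, 0.19570144, 0.11193087]), 391)
rh 0.828 1 1
corner 0.991 0 0
foot 0.989 0 0
mill 0.997 0 0
salt 0.977 0 0
lemon 1.0 0 0
apple 0.993 0 0
cup 0.246 8 7
[ 0.04998531 -0.57571425  0.80577042] 22.6667
```

View pics/s22.png

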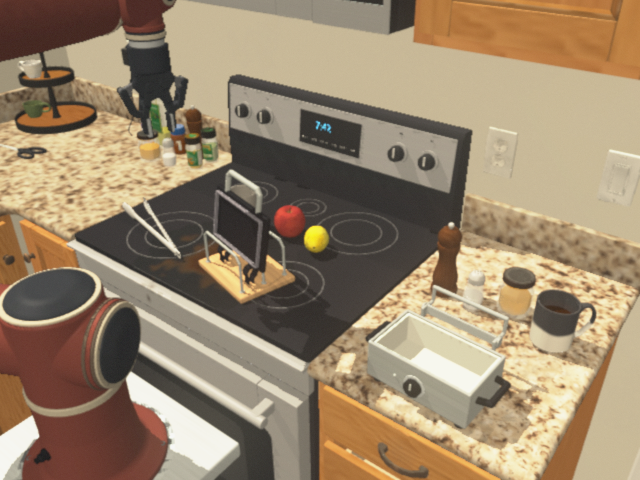

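View pics/t22.png

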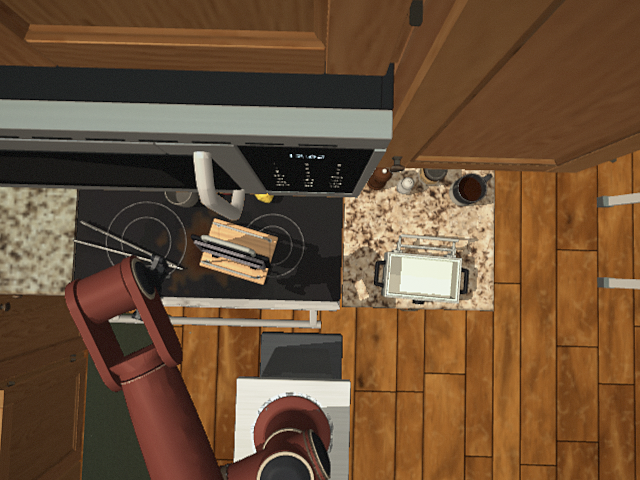

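Run:
```python
from h import *
for A,B,L in [('s7','s22',dict(rh=(482,375,516,412),dial=(400,372,426,400),corner=(370,315,400,340))),('top0','t22',dict(rail=(398,232,466,244),lh=(372,258,386,292),rh=(461,265,472,300)))]:
  a=cv2.imread('pics/%s.png'%A,0);b=cv2.imread('pics/%s.png'%B,0)
  for n,(u0,v0,u1,v1) in L.items():
    r=cv2.matchTemplate(b[v0-8:v1+8,u0-8:u1+8],a[v0:v1,u0:u1],cv2.TM_CCOEFF_NORMED); _,m,_,l=cv2.minMaxLoc(r); x,y=l
    sx=(r[y,x-1]-r[y,x+1])/(2*(r[y,x-1]-2*r[y,x]+r[y,x+1])); sy=(r[y-1,x]-r[y+1,x])/(2*(r[y-1,x]-2*r[y,x]+r[y+1,x]))
    print(A,n,round(float(m),3),round(float(x-8+sx),2),round(float(y-8+sy),2))
finish_job()
```

```text
s7 rh 0.981 -0.09 0.12
s7 dial 0.999 -0.02 0.01
s7 corner 0.981 -0.06 -0.07
top0 rail 0.553 -0.21 -0.1
top0 lh 0.773 -0.27 -0.03
top0 rh 0.845 0.15 -0.02
the job is handed in; nothing more can be done
```

The lid is off the cooker, standing hinge edge down in the front gap of the rack, and the job is handed in at about 23 s of the 72 s. I swung the lid to about 88°. It came free at the first upward try there, and I lifted it clear; it pulled about 4–5 N in the hand. After lowering it into the front gap I re-seated it twice so it would lean less, then let go.

**Last checks**
- **Lid:** it leans back about 10° against the middle hoop with its knuckles on the foot. It held between 99.3° and 99.7° from letting go until my last picture.
- **Robot:** it is clear of everything and feels only sensor noise.
- **Cooker:** most reference patches match the first pictures to within about 0.3 px. The right handle matched worse against the first picture (1 px shift, 0.83), probably because the lid no longer shades it. Against the mid-job picture it is within 0.12 px. The top view's matches were also weak (0.55 to 0.85), though they showed no shift beyond 0.3 px.
- **Other items:** the mill, salt shaker and lemon show no movement.

**What did not go cleanly**
- **Force on the hinge:** I pushed inward with about 12–13 N at around 50° of opening, against the 15 N limit. I backed off at about 65° and saw no movement of the cooker.
- **Grey cup:** my check of it failed because the lid now hides it in that view. It looked in place in the earlier pictures and nothing touched it.

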